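# Set up a plate for drilling on the fixture

### The arm

A 6-joint arm with a two-finger parallel gripper is mounted at the origin on the work surface. World frame = base frame: x ahead of the robot, y to its left, z up, the work surface at z = 0. Lengths are in mm, angles in rad, forces in N, time in s.
With the tool pointing down it reaches from about 350 to 975 mm from the base axis. Payload 7.1 kg.
Tool frame: the origin (TCP) lies at the very end of the fingers, on their centre line; the grasp point (between the pads) lies 19 mm behind it (ctrl.tcp_to_grasp is the distance from the TCP to the grasp point, in mm); z points along the fingers, x is the direction in which the jaws open and shut, and the axes are right-handed (so a half turn about z gives the same grasp; the last joint's range is limited). The gripper opens to 88 mm and grips with 3 to 60 N. Pads are 20 mm wide; open, the fingers measure 115 mm over their backs; the gripper's body (75 mm by 178 mm) begins 61 mm behind the grasp point.
Start: joints at [1.229, 0.423, 1.63, -0, 1.089, -0.019], TCP at [198.232, 592.713, 194.975] pointing down, gripper open.
Joint ranges: [-3, 3], [-0.9, 2.11], [0.09, 2.58], [-1.31, 4.45], [0.11, 2.69], [-2.54, 2.54]. Speed limits (rad/s): [2.39, 2.39, 3.01, 3.14, 3.14, 3.14].

### API

Orientations are given as a rotation vector (axis times angle).
In Python, from workcell import get_obs, viewer, ctrl, masks_of gives the robot as it stands. The module is installed in compiled form; this text tells all that it offers.
- The arm moves only by the shell command python3 -m inch 'ROWS'. ROWS is JSON, a list of rows, each an object of numbers: "tx", "ty", "tz": the shift along the tool's x, y, z in cm; "ax", "ay", "az": the turn, a rotation vector about the tool's x, y, z in degrees; "jaw": the opening, from 0 (shut) to 1 (fully open). In form: [{"tx": .., "ty": .., "tz": .., "ax": .., "ay": .., "az": .., "jaw": ..}, ...]. A call has 1 to 12 rows; each row shifts and turns the commanded pose from where the row before left it, along the tool's axes as they then stand; what a row does not reach is not made up. A row lasts 1/8 s, in which the tool goes at most 62.5 mm and 10.7 degrees, less where a joint would pass 70% of its speed; a pose out of reach is approached as far as the arm can. A call is refused whole if a number of a shift passes 6.25 or a number of a turn 10.7, either way. A call with a gripper value outside its range is refused whole. The fingers move at their own pace and stop on an object; the grip force is fixed at half the most. Time passes only in rows, so rows that do not move let the fingers close. It gives the time, the measured TCP pose, the force and the opening at its end, in the units of the state.
- get_obs(): the state, without advancing time (a new reading comes with each control period).
- viewer.get_image(name): name is "side" or "top"; returns (picture, depth): 384x512x3 uint8, red, green, blue; 384x512 float32, mm along the optical axis (not along the pixel's ray), 0 where there is no reading.
- viewer.get_calibration(name): a dict with "fx", "fy", "cx", "cy" (pixels), "distortion" ([k1, k2, p1, p2, k3] as OpenCV has them; the pictures are not rectified), "rvec" (rotation vector, rad) and "tvec" (3), from world to camera coordinates, as OpenCV has them. Camera axes: x right, y down, z forward; pixel columns grow to the right and rows downward; lengths in mm; the calibration is good to about 2 mm. A picture is of the moment at which its call begins. get_calibration takes no time and is no camera call.
- ctrl.close_job(): hands the job in, once; it reports no verdict.
Trained networks look in the newest picture that a camera, given by its name, has taken for a name from the list of things; names that differ only in an ending like _2 or _b are one class to them, and where a whole thing is asked for, a point or a joint stands for the part that bears it (a point fixed in the world has none). Each returns a list of dicts, best first, with "score" (0 to 1); they miss things now and then, are a little off and sometimes report something else, mostly with a low value. They report only what shows in the picture. A call takes as long as a camera call. They do not tell look-alikes from the thing itself.
- masks_of(camera, thing): "pixels" (384x512 bool, what is visible of it) and "location" ([column, row] in pixels, amid what is visible of it).
The state is a dict: "t": time; "qpos": joint angles; "qvel": joint speeds; "joint_torque": joint torques, N m; "ee_pos": TCP position; "orientation": TCP orientation; "ft_force": force on the tool from outside, world axes, zero at the start; "moment": the same for the moment, N m; "width": finger opening in mm.
Only numpy, scipy, OpenCV 4.12 (cv2) and the standard library are available. Lean on these libraries where they do the work, as an engineer would, in place of code of your own. Each camera call takes 0.05 s, during which the arm holds its last target. There are 200 camera calls.

### The job

Get the drilling fixture ready: stand the blue riser on the blue band and the yellow riser on the yellow band, each centred with its long side along the band's, then lay the aluminium workpiece flat across the two risers with its middle hole over the hole in the fixture plate, and stand the brass drill guide, flange down, on top of the workpiece over that hole. Behind the workpiece, stand the red chip guard upright on its foot in the middle of the red band, its wall parallel to the workpiece's long side. Leave the V-block where it lies, and let go of everything at the end.

Things in the scene. Friction and masses are not known exactly. Their poses are not given: they have to be found in the camera images.
- fixture: dark steel fixture plate, 160 (x) x 150 (y) x 12 mm high, fixed to the bench, with a 16 mm round hole through its middle. Origin: centre of its underside, under the hole, on the bench. Its +x axis points from the hole to the red band, which lies at its rear (the side away from the robot), its y axis along the line from one of the blue and yellow bands to the other. Its top face is 12 mm above the bench.
- band_blue: blue painted rectangle, 70 (x) x 34 (y) mm, flat on the fixture plate, left or right of the hole, centre 42 mm from the hole. Origin: its centre, on the plate's top face, axes parallel to the fixture's.
- band_yellow: yellow painted rectangle, 70 (x) x 34 (y) mm, flat on the fixture plate, on the other side of the hole, centre 42 mm from it. Origin: its centre, on the plate's top face, axes parallel to the fixture's.
- band_red: red painted rectangle, 38 (x) x 60 (y) mm, flat on the fixture plate behind the hole, centre 57 mm from it. Origin: its centre, on the plate's top face, axes parallel to the fixture's.
- riser_blue: blue steel riser block, 60 (x) x 24 (y) x 30 mm high, two dark screw holes in its top, about 0.3 kg, lying loose on the bench. Origin: centre of its underside.
- riser_yellow: yellow steel riser block, the same as the blue one but for its colour: 60 (x) x 24 (y) x 30 mm high, about 0.3 kg. Origin: centre of its underside.
- workpiece: flat bare aluminium plate, 50 (x) x 120 (y) x 10 mm thick, about 0.16 kg, with a 12 mm hole through its middle and a small black spot near each corner, lying flat on the bench. Origin: centre of its underside, under the hole.
- guide: brass drill guide, a round bushing standing on its flange: flange 46 mm in diameter and 6 mm thick, above it a barrel 32 mm in diameter, 32 mm high in all, with a 12 mm hole down its axis; about 0.2 kg. Origin: centre of its underside, on the axis; z points up along the axis.
- guard: red steel chip guard in the shape of an upside-down T: foot 30 (x) x 50 (y) x 6 mm, and on its middle an upright wall 8 (x) x 50 (y) mm that reaches 48 mm above the foot's underside; about 0.18 kg. It stands on its foot. Origin: centre of the foot's underside; y runs along the wall.
- vblock: bare steel V-block, 50 (x) x 40 (y) x 34 mm high, with a groove along x in its top. Not needed for this job. Origin: centre of its underside.
Mind the look-alikes: they are no part of the job. Several things have the shape of the guide; the one meant has the colours described above. Several things look just like the riser_blue: the one meant starts nearest to the robot's base.

How it is judged:
By the outcome, as a careful person would: the job done as asked, in the order asked, and still so for the second after the job is handed in, with the robot touching nothing.
It also fails if it takes over 128 s, if anything falls off the work surface, if the arm or the gripper's body presses on something with over 40 N, if the wrist force passes 120 N, or if a joint passes its speed limit or range.

## Working session

There is one attempt and no reset: what is moved stays moved. The work goes in short steps, Python scripts to look and compute and a shell command to move; the robot and the scene stay as the last step left them, time stands still between calls to the robot, and variables do not carry over. Pictures are saved under pics/ and viewed, about 12 in all and at most 16, crops included, and the job is handed in when it is done.

```bash
mkdir -p pics; python3 - <<'E'
from workcell import get_obs, viewer, ctrl
import cv2,numpy as np
print(get_obs())
for n in("top","side"):
    im,d=viewer.get_image(n); cv2.imwrite(f"pics/{n}0.png",im[:,:,::-1]); c=viewer.get_calibration(n); print(n,c)
E
```

```text
{'t': 0.0, 'qpos': array([ 1.22899516e+00,  4.23809575e-01,  1.63070203e+00,  1.61782820e-05,
        1.08858957e+00, -1.90182511e-02]), 'qvel': array([-1.64806579e-04, -1.79909885e-05, -8.95661783e-05,  2.95339003e-04,
       -7.64878608e-04, -1.93222205e-03]), 'joint_torque': array([-1.37613693e-03, -5.44625258e+01, -2.73664784e+01,  6.42876187e-02,
        2.25955714e-02, -1.43821590e-04]), 'ee_pos': array([198.03421803, 592.1610374 , 194.21652201]), 'orientation': array([ 2.54886001e+00,  1.83510141e+00, -1.96127267e-03]), 'ft_force': array([-0.39998772, -0.22590037,  0.64104164]), 'moment': array([-0.01996382,  0.02566561, -0.02880288]), 'width': 87.66180496214267}
top {'fx': 489.1697007952326, 'fy': 489.1697007952326, 'cx': 249.8694977869862, 'cy': 194.80674992239562, 'distortion': array([-0.00780206,  0.        ,  0.        ,  0.        ,  0.        ]), 'rvec': array([ 2.226786  , -2.16636325,  0.06701621]), 'tvec': array([  33.65221073,  536.37084523, 1324.89025442])}
side {'fx': 374.5838795217207, 'fy': 374.5838795217207, 'cx': 258.72075077367316, 'cy': 192.5435800486597, 'distortion': array([-0.05091727,  0.        ,  0.        ,  0.        ,  0.        ]), 'rvec': array([ 2.3635398 , -0.12314302,  0.03877531]), 'tvec': array([-514.89323087,  101.04973453, 1030.05185904])}
```

View pics/top0.png

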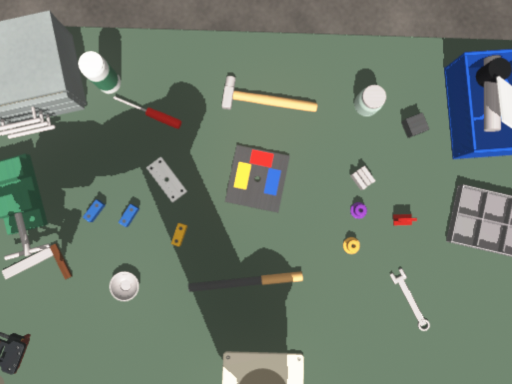

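View pics/side0.png

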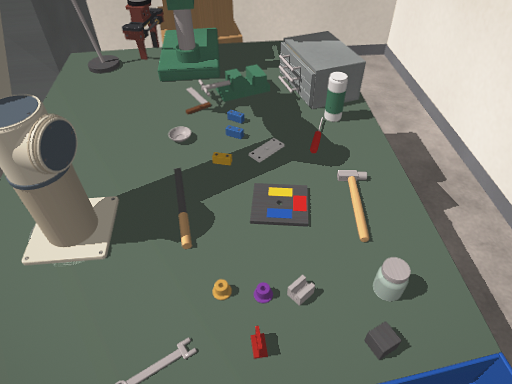

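The top view shows the fixture plate at (258,178), blue band to its right (272,182), yellow left (243,176), and red at the rear (262,158). Riser candidates are the yellow block (179,235) and two blue blocks, (94,211) and (128,215). The workpiece is at (166,180). Guide shapes are brass (352,246) and purple (359,211). The guard is at (404,220) and the V-block at (363,178).

```bash
cat > h.py <<'E'
from workcell import get_obs, viewer, ctrl, masks_of
import cv2,numpy as np
from scipy.spatial.transform import Rotation as R
def cal(n):
    c=viewer.get_calibration(n); K=np.array([[c['fx'],0,c['cx']],[0,c['fy'],c['cy']],[0,0,1.]])
    return K,c['distortion'],cv2.Rodrigues(c['rvec'])[0],c['tvec'],c['rvec']
def proj(n,P):
    K,D,_,t,rv=cal(n); return cv2.projectPoints(np.float64(P).reshape(-1,1,3),rv,t,K,D)[0][:,0]
def at_z(n,uv,z):
    K,D,Rm,t,_=cal(n); u=cv2.undistortPoints(np.float64(uv).reshape(-1,1,2),K,D)[:,0]
    r=np.c_[u,np.ones(len(u))]@Rm; o=-Rm.T@t; return (o+r*((z-o[2])/r[:,2])[:,None])
def cloud(n,d,m):
    K,D,Rm,t,_=cal(n); v,u=np.nonzero(m&(d>0)); p=cv2.undistortPoints(np.float64(np.c_[u,v]).reshape(-1,1,2),K,D)[:,0]
    return ((np.c_[p,np.ones(len(p))]*d[v,u][:,None])-t)@Rm
def tool():
    o=get_obs(); M=R.from_rotvec(o['orientation']).as_matrix(); return o,M
E
python3 - <<'E'
from h import *
o,M=tool(); print("tcp px",proj("top",o['ee_pos']),proj("side",o['ee_pos']),proj("top",[0,0,0]),"toolx",M[:,0],"tooly",M[:,1])
H=dict(fixture=12,band_blue=12,band_yellow=12,band_red=12,riser_blue=30,riser_yellow=30,workpiece=10,guide=32,guard=48,vblock=34)
for cam in("top",):
  im,d=viewer.get_image(cam)
  for k,h in H.items():
    for r in masks_of(cam,k):
      if r['score']<.3: continue
      m=r['pixels']; P=cloud(cam,d,m); top=P[P[:,2]>np.percentile(P[:,2],90)-8]
      v,u=np.nonzero(m); rect=cv2.minAreaRect(np.float32(at_z(cam,np.c_[u,v],h)[:,:2]))
      print(k,round(r['score'],2),np.round(r['location']),m.sum(),"ctr@h",np.round(at_z(cam,np.c_[u,v],h).mean(0)[:2],1),"z",np.round(np.percentile(P[:,2],[10,50,95]),1),"topc",np.round(top[:,:2].mean(0),1),"rect",np.round(rect[0],1),np.round(rect[1],1),round(rect[2],1),im[m].mean(0).round())
cv2.imwrite("pics/c1.png",np.hstack([cv2.resize(im[190:260,70:210],None,fx=4,fy=4,interpolation=cv2.INTER_CUBIC)[:,:,::-1][:, :400],cv2.resize(im[190:260,330:430],None,fx=4,fy=4,interpolation=cv2.INTER_CUBIC)[:,:,::-1]]))
E
```

```text
tcp px [[ 13.4459702  328.42033244]] [[152.06161335  60.04099933]] [[262.27845687 392.58881911]] toolx [ 0.31721836  0.94835152 -0.00138248] tooly [ 9.48352412e-01 -3.17218699e-01 -2.52496119e-05]
fixture 0.74 [256. 184.] 2235 ctr@h [572.4  32.8] z [ 8.3 12.1 16.6] topc [572.3  32.9] rect [581.2  31.3] [151.6 160.8] 79.7 [115. 110. 107.]
band_blue 0.66 [272. 181.] 325 ctr@h [574.8 -10.3] z [ 9.2 12.9 16.8] topc [574.7 -10. ] rect [575.  -10.3] [34.5 70.9] 80.2 [ 71. 124. 225.]
band_yellow 0.69 [239. 176.] 303 ctr@h [590.1  73.1] z [ 9.3 12.5 17.1] topc [589.4  73.2] rect [590.3  73.3] [34.1 69.4] 81.6 [251. 243.  91.]
band_yellow 0.67 [262. 158.] 304 ctr@h [638.3  20.1] z [ 8.9 12.5 16.8] topc [638.3  20.2] rect [637.9  19.9] [61.6 38.6] 80.2 [246.  68.  60.]
band_red 0.87 [263. 159.] 293 ctr@h [638.5  20.2] z [ 8.9 12.5 16.8] topc [638.5  20.2] rect [638.8  20.4] [60.1 37.8] 78.6 [247.  67.  59.]
riser_blue 0.69 [ 95. 208.] 236 ctr@h [481.2 468.2] z [13.6 28.7 33.8] topc [481.2 471.7] rect [481.1 468.1] [29.4 61.1] 57.3 [ 66. 113. 179.]
riser_blue 0.68 [132. 213.] 226 ctr@h [472.2 3
[... 396 characters left out ...]
 [358. 207.] 231 ctr@h [ 502.5 -244.4] z [ 1.8 12.7 35.4] topc [ 503.  -249.6] rect [ 502.6 -244.8] [40.5 43.5] 1.6 [140.  78. 168.]
guide 0.5 [351. 245.] 211 ctr@h [ 406.9 -226.5] z [ 3.4 20.2 34.7] topc [ 406.3 -231.7] rect [ 406.5 -226. ] [43.  40.5] 1.0 [216. 182.  91.]
guide 0.39 [270. 183.] 310 ctr@h [572.2  -8.9] z [ 9.3 12.9 16.8] topc [573.7  -9.7] rect [573.3  -9.6] [34.5 69.8] 80.1 [ 70. 125. 227.]
guard 0.47 [404. 220.] 196 ctr@h [ 480.  -359.3] z [ 3.4  7.  49.1] topc [ 480.2 -365.8] rect [ 480.  -360.6] [26.7 51.1] 1.5 [174.  50.  43.]
vblock 0.86 [364. 178.] 311 ctr@h [ 589.9 -252.8] z [15.2 28.7 37.6] topc [ 590.3 -255.5] rect [ 590.  -252.8] [50.8 46.5] 38.0 [207. 200. 197.]
```

View pics/c1.png

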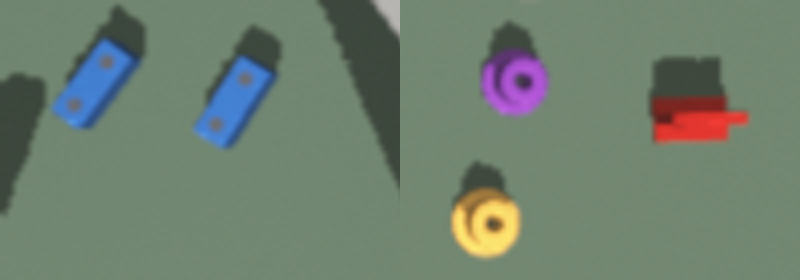

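The target among the blue blocks is the one at (132,213): about 602 mm from the base, against 671 mm for the other at (95,208). The guide is the brass one at (351,245); the purple one is a look-alike. The crop agrees with both. Next I'll refine the positions of the risers and plan moves.

```bash
cat >> h.py <<'E'
def plan(x,y,z,yaw):
    """tool-x at world yaw (deg, mod 180), tool straight down; print turn then shift"""
    o,M=tool(); cur=np.degrees(np.arctan2(M[1,0],M[0,0])); dy=(yaw-cur+90)%180-90
    a=np.radians(cur+dy); X=np.array([np.cos(a),np.sin(a),0]); Z=np.array([0,0,-1]); Y=np.cross(Z,X)
    d=np.array([x,y,z])-o['ee_pos']; tilt=np.degrees(np.arccos(-M[2,2]))
    print(f"at {np.round(o['ee_pos'],1)} yaw {cur:.1f} tilt {tilt:.2f} w {o['width']:.1f} t {o['t']:.1f} F {np.round(o['ft_force'],1)} q6 {o['qpos'][5]:.2f}-> az {-dy:.1f} tx {d@X/10:.2f} ty {d@Y/10:.2f} tz {d@Z/10:.2f}")
def toprect(cam,thing,near,zlo,zhi,n=3):
    """min-area rect of the face between zlo and zhi, of the instance nearest `near`"""
    C=[]
    for _ in range(n):
        im,d=viewer.get_image(cam)
        for r in masks_of(cam,thing):
            P=cloud(cam,d,r['pixels']); 
            if len(P)<40 or np.linalg.norm(np.median(P[:,:2],0)-near)>30: continue
            v,u=np.nonzero(r['pixels']&(d>0)); k=(P[:,2]>zlo)&(P[:,2]<zhi)
            q=at_z(cam,np.c_[u,v][k],(zlo+zhi)/2)[:,:2]; (c,s,a)=cv2.minAreaRect(np.float32(q))
            if s[0]>s[1]: a+=90
            C.append([*q.mean(0),*c,min(s),max(s),(a+90)%180]); break
    C=np.array(C); 
    if len(C): print(cam,thing,"mean xy, rect xy, size, short-side yaw-90:",np.round(np.median(C,0),1),len(C))
    else: print(cam,thing,"none")
E
python3 - <<'E'
from h import *
for c in("top","side"):
    toprect(c,"riser_blue",[472,375],24,36); toprect(c,"riser_yellow",[424,238],24,36)
    for b,n in(("band_blue",[575,-10]),("band_yellow",[590,73]),("band_red",[638,20])): toprect(c,b,n,2,22,2)
plan(472.2,376.9,150,61.2)
E
```

```text
top riser_blue mean xy, rect xy, size, short-side yaw-90: [472.1 377.3 472.  377.2  24.9  58.2 148.4] 3
top riser_yellow mean xy, rect xy, size, short-side yaw-90: [424.6 238.5 424.2 239.   23.9  57.6 163.5] 3
top band_blue mean xy, rect xy, size, short-side yaw-90: [574.2  -9.7 574.3  -9.6  34.8  71.4 170.5] 2
top band_yellow mean xy, rect xy, size, short-side yaw-90: [592.1  72.5 591.1  72.3  32.4  67.1 170.3] 1
top band_red mean xy, rect xy, size, short-side yaw-90: [638.4  20.5 638.5  20.8  36.8  59.8  78.5] 2
side riser_blue mean xy, rect xy, size, short-side yaw-90: [468.2 372.6 468.7 372.   31.5  61.4 146.2] 3
side riser_yellow mean xy, rect xy, size, short-side yaw-90: [421.1 232.9 421.  232.8  30.6  60.7 159. ] 3
side band_blue mean xy, rect xy, size, short-side yaw-90: [573.1 -11.8 573.9 -11.   33.6  67.8 173.6] 2
side band_yellow mean xy, rect xy, size, short-side yaw-90: [587.2  70.3 586.8  70.7  34.9  68.5 169.2] 2
side band_red mean xy, rect xy, size, short-side yaw-90: [636.3  20.7 637.1  21.5  38.9  61.5  80.6] 2
at [198.2 592.7 195. ] yaw 71.5 tilt 0.00 w 87.6 t 3.0 F [-0.   0.2  0.2] q6 -0.02-> az 10.3 tx -5.71 ty 34.41 tz 4.50
```

```bash
python3 -m inch '[{"az":5.5},{"az":5.5},{"ty":4.3,"tx":-0.66},{"ty":4.3,"tx":-0.66},{"ty":4.3,"tx":-0.66},{"ty":4.3,"tx":-0.66},{"ty":4.3,"tx":-0.66},{"ty":4.3,"tx":-0.66},{"ty":4.3,"tx":-0.66},{"ty":4.3,"tx":-0.66},{"tz":5},{"tz":5}]' && python3 -m inch '[{"jaw":0.7},{}]'; python3 - <<'E'
from h import *
plan(472,377,4,60)
im,d=viewer.get_image("top"); a=cv2.resize(im[150:290,60:200],None,fx=4,fy=4)
im,d=viewer.get_image("side"); b=cv2.resize(im[90:160,190:290],None,fx=2,fy=2)
cv2.imwrite("pics/c2.png",a[:,:,::-1])
E
```

```text
at [198.2 592.7 195. ] yaw 71.5 tilt 0.00 w 87.6 t 3.0 F [-0.   0.2  0.2] q6 -0.02-> az 11.5 tx -4.99 ty 34.50 tz 19.10$[0]: bad value
```

View pics/c2.png

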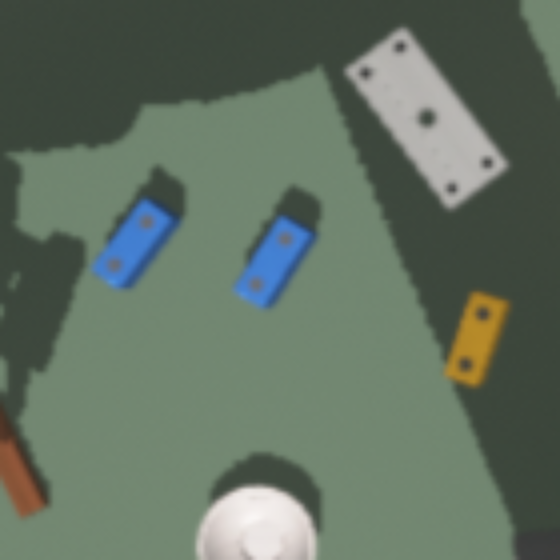

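The crop shows the target blue riser at about (129,215) in the full image, and the arm hasn't moved because the call was refused. It seems every key is required.

```bash
python3 -m inch '[{"tx":0,"ty":0,"tz":0,"ax":0,"ay":0,"az":5.5,"jaw":0.7},{"tx":0,"ty":0,"tz":0,"ax":0,"ay":0,"az":5.5,"jaw":0.7},{"tx":-0.66,"ty":4.3,"tz":0,"ax":0,"ay":0,"az":0,"jaw":0.7},{"tx":-0.66,"ty":4.3,"tz":0,"ax":0,"ay":0,"az":0,"jaw":0.7},{"tx":-0.66,"ty":4.3,"tz":0,"ax":0,"ay":0,"az":0,"jaw":0.7},{"tx":-0.66,"ty":4.3,"tz":0,"ax":0,"ay":0,"az":0,"jaw":0.7},{"tx":-0.66,"ty":4.3,"tz":0,"ax":0,"ay":0,"az":0,"jaw":0.7},{"tx":-0.66,"ty":4.3,"tz":0,"ax":0,"ay":0,"az":0,"jaw":0.7},{"tx":-0.66,"ty":4.3,"tz":0,"ax":0,"ay":0,"az":0,"jaw":0.7},{"tx":-0.66,"ty":4.3,"tz":0,"ax":0,"ay":0,"az":0,"jaw":0.7},{"tx":0,"ty":0,"tz":5,"ax":0,"ay":0,"az":0,"jaw":0.7},{"tx":0,"ty":0,"tz":5,"ax":0,"ay":0,"az":0,"jaw":0.7}]'; python3 - <<'E'
from h import *
plan(472,377,4,60)
E
```

```text
t: 4.65
ee_pos: [472.9, 377.2, 94.6]
orientation: [-2.715, -1.581, -0.004]
ft_force: [0.0, -0.3, -0.3]
width: 61.5
at [472.9 377.2  94.6] yaw 60.4 tilt 0.14 w 61.5 t 4.7 F [ 0.  -0.3 -0.3] q6 -0.40-> az 0.4 tx -0.06 ty -0.06 tz 9.06
```

```bash
python3 -m inch '[{"tx":0,"ty":0,"tz":4.5,"ax":0,"ay":0,"az":0.4,"jaw":0.7},{"tx":0,"ty":0,"tz":3,"ax":0,"ay":0,"az":0,"jaw":0.7},{"tx":0,"ty":0,"tz":1.5,"ax":0,"ay":0,"az":0,"jaw":0.7},{"tx":0,"ty":0,"tz":0,"ax":0,"ay":0,"az":0,"jaw":0},{"tx":0,"ty":0,"tz":0,"ax":0,"ay":0,"az":0,"jaw":0},{"tx":0,"ty":0,"tz":0,"ax":0,"ay":0,"az":0,"jaw":0},{"tx":0,"ty":0,"tz":0,"ax":0,"ay":0,"az":0,"jaw":0},{"tx":0,"ty":0,"tz":0,"ax":0,"ay":0,"az":0,"jaw":0},{"tx":0,"ty":0,"tz":-3,"ax":0,"ay":0,"az":0,"jaw":0},{"tx":0,"ty":0,"tz":-4,"ax":0,"ay":0,"az":0,"jaw":0},{"tx":0,"ty":0,"tz":0,"ax":0,"ay":0,"az":0,"jaw":0},{"tx":0,"ty":0,"tz":0,"ax":0,"ay":0,"az":0,"jaw":0}]'; python3 - <<'E'
from h import *
plan(574.7,-10,17,79.6)
E
```

```text
t: 6.15
ee_pos: [471.3, 377.2, 74.6]
orientation: [2.719, 1.573, -0.001]
ft_force: [0.0, 0.1, 0.5]
width: 0.6
at [471.3 377.2  74.6] yaw 60.1 tilt 0.02 w 0.6 t 6.2 F [0.  0.1 0.5] q6 -0.39-> az -19.5 tx -36.21 ty 17.15 tz 5.76
```

```bash
python3 - <<'E'
from h import *
im,d=viewer.get_image("top"); a=cv2.resize(im[150:270,60:200],None,fx=4,fy=4)
im2,d=viewer.get_image("side"); b=cv2.resize(im2[60:180,170:310],None,fx=4,fy=4)
cv2.imwrite("pics/c3.png",cv2.resize(np.hstack([a,b]),(800,343))[:,:,::-1])
o,_=tool(); print(proj("top",o['ee_pos']),proj("side",o['ee_pos']))
E
```

```text
[[123.48395134 214.73671411]] [[233.72853021 117.62197153]]
```

View pics/c3.png

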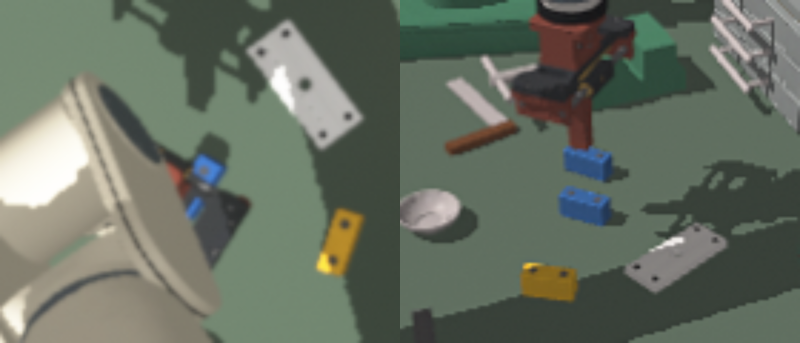

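The side view shows the riser still standing at (235,132) with the gripper closed above it. The fingers need more time to close than I gave them. I'll re-measure with the side camera.

```bash
python3 -m inch '[{"tx":0,"ty":0,"tz":0,"ax":0,"ay":0,"az":0,"jaw":0.6},{"tx":0,"ty":0,"tz":0,"ax":0,"ay":0,"az":0,"jaw":0.6},{"tx":0,"ty":0,"tz":0,"ax":0,"ay":0,"az":0,"jaw":0.6},{"tx":0,"ty":0,"tz":0,"ax":0,"ay":0,"az":0,"jaw":0.6},{"tx":0,"ty":0,"tz":0,"ax":0,"ay":0,"az":0,"jaw":0.6},{"tx":0,"ty":0,"tz":0,"ax":0,"ay":0,"az":0,"jaw":0.6},{"tx":0,"ty":0,"tz":0,"ax":0,"ay":0,"az":0,"jaw":0.6},{"tx":0,"ty":0,"tz":0,"ax":0,"ay":0,"az":0,"jaw":0.6}]'; python3 - <<'E'
from h import *
toprect("side","riser_blue",[468,373],24,36)
plan(472,377,4,60)
E
```

```text
t: 7.25
ee_pos: [471.7, 377.4, 75.0]
orientation: [-2.719, -1.573, -0.0]
ft_force: [-0.1, 0.9, 0.1]
width: 52.5
side riser_blue mean xy, rect xy, size, short-side yaw-90: [467.9 372.4 468.2 371.3  33.2  61.4 148.2] 3
at [471.6 377.4  75. ] yaw 60.1 tilt 0.00 w 52.3 t 7.5 F [ 0.5 -0.7  0.1] q6 -0.39-> az 0.1 tx -0.01 ty 0.05 tz 7.10
```

```bash
python3 -m inch '[{"tx":0,"ty":0,"tz":4,"ax":0,"ay":0,"az":0,"jaw":0.6},{"tx":0,"ty":0,"tz":2,"ax":0,"ay":0,"az":0,"jaw":0.6},{"tx":0,"ty":0,"tz":1.1,"ax":0,"ay":0,"az":0,"jaw":0.6},{"tx":0,"ty":0,"tz":0,"ax":0,"ay":0,"az":0,"jaw":0.6},{"tx":0,"ty":0,"tz":0,"ax":0,"ay":0,"az":0,"jaw":0},{"tx":0,"ty":0,"tz":0,"ax":0,"ay":0,"az":0,"jaw":0},{"tx":0,"ty":0,"tz":0,"ax":0,"ay":0,"az":0,"jaw":0},{"tx":0,"ty":0,"tz":0,"ax":0,"ay":0,"az":0,"jaw":0},{"tx":0,"ty":0,"tz":0,"ax":0,"ay":0,"az":0,"jaw":0},{"tx":0,"ty":0,"tz":0,"ax":0,"ay":0,"az":0,"jaw":0},{"tx":0,"ty":0,"tz":0,"ax":0,"ay":0,"az":0,"jaw":0},{"tx":0,"ty":0,"tz":0,"ax":0,"ay":0,"az":0,"jaw":0}]'
```

```text
t: 9.05
ee_pos: [471.6, 377.4, 3.9]
orientation: [2.719, 1.573, -0.0]
ft_force: [-0.4, -0.6, 1.0]
width: 0.5
```

```bash
python3 - <<'E'
from h import *
im2,d=viewer.get_image("side"); b=cv2.resize(im2[60:180,170:310],None,fx=5,fy=5)
cv2.imwrite("pics/c4.png",b[:,:,::-1])
toprect("side","riser_blue",[468,373],24,36)
o,_=tool(); print(proj("side",o['ee_pos']),proj("side",[472,377,30]))
m=cv2.inRange(cv2.cvtColor(im2,cv2.COLOR_RGB2HSV),(100,100,60),(125,255,255)).astype(bool); m[:60]=m[180:]=False; m[:,:180]=m[:,300:]=False
P=cloud("side",d,m); print(np.round(P[P[:,2]>24].mean(0)),len(P))
n,l,s,c=cv2.connectedComponentsWithStats(m.astype(np.uint8)); print(s,c)
for i in range(1,n):
  if s[i,4]>30: 
    P=cloud("side",d,l==i); print(np.round(np.percentile(P,[5,50,95],axis=0)))
E
```

```text
side riser_blue mean xy, rect xy, size, short-side yaw-90: [469.4 367.8 468.8 371.   32.2  63.4 149.7] 3
[[235.03774001 134.11139152]] [[234.74876769 128.11434243]]
[476. 393.  29.] 202
[[     0      0    512    384 196406]
 [   238    112      6     11     48]
 [   226    125     18     14    154]] [[255.52032524 191.56447868]
 [240.79166667 117.1875    ]
 [234.16233766 132.42857143]]
[[490. 445.   5.]
 [498. 451.  24.]
 [507. 467.  32.]]
[[443. 352.   3.]
 [468. 366.  20.]
 [496. 382.  32.]]
```

View pics/c4.png

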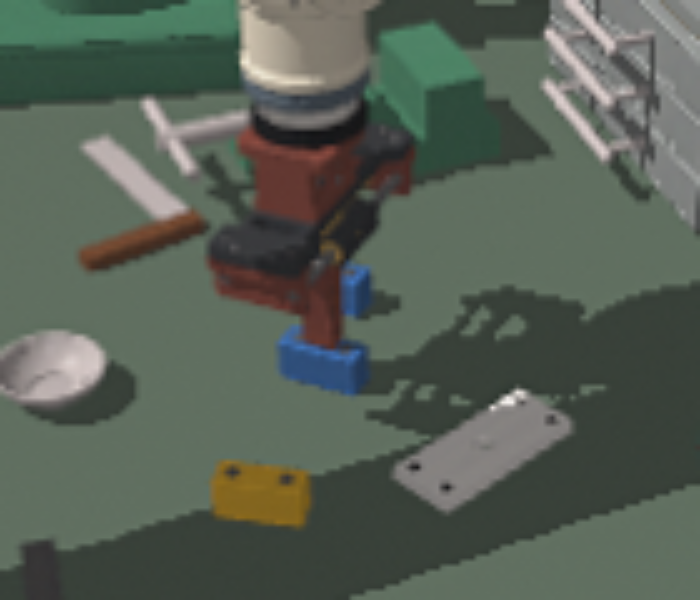

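The picture shows the closed fingers at full-image (235,128), behind or over the blue riser, which hasn't moved. The width reading says the grip is empty, so I'll check where the fingers really are from depth.

```bash
python3 - <<'E'
from h import *
im,d=viewer.get_image("side")
for v in range(112,142,2):
    m=np.zeros_like(d,bool); m[v,231:240:2]=True
    P=cloud("side",d,m); print(v,[tuple(np.round(p).astype(int)) for p in P],im[v,235])
o=get_obs();print(o['qpos'],o['width'])
E
```

```text
112 [(np.int64(462), np.int64(296), np.int64(150)), (np.int64(469), np.int64(324), np.int64(131)), (np.int64(475), np.int64(327), np.int64(128)), (np.int64(482), np.int64(340), np.int64(120)), (np.int64(493), np.int64(473), np.int64(31))] [55 56 58]
114 [(np.int64(462), np.int64(314), np.int64(131)), (np.int64(468), np.int64(319), np.int64(127)), (np.int64(476), np.int64(364), np.int64(97)), (np.int64(483), np.int64(378), np.int64(86)), (np.int64(492), np.int64(460), np.int64(31))] [67 40 36]
116 [(np.int64(461), np.int64(296), np.int64(135)), (np.int64(469), np.int64(365), np.int64(88)), (np.int64(475), np.int64(361), np.int64(90)), (np.int64(482), np.int64(378), np.int64(79)), (np.int64(491), np.int64(450), np.int64(30))] [70 41 35]
118 [(np.int64(461), np.int64(293), np.int64(129)), (np.int64(468), np.int64(363), np.int64(82)), (np.int64(475), np.int64(360), np.int64(83)), (np.int64(482), np.int64(373), np.int64(74)), (np.int64(491), np.int64(447), np.int64(23))] [71 43 38]
120 [(np.int64(460), np.int64(296), np.int64(120)), (np.int64(468), np.int64(364), np.int64(73)), (np.int64(
[... 2023 characters left out ...]
), np.int64(353), np.int64(14)), (np.int64(485), np.int64(354), np.int64(12))] [ 47  78 123]
138 [(np.int64(456), np.int64(361), np.int64(1)), (np.int64(463), np.int64(362), np.int64(-1)), (np.int64(470), np.int64(359), np.int64(1)), (np.int64(477), np.int64(358), np.int64(1)), (np.int64(484), np.int64(354), np.int64(4))] [ 96 111 100]
140 [(np.int64(456), np.int64(347), np.int64(2)), (np.int64(463), np.int64(347), np.int64(2)), (np.int64(470), np.int64(348), np.int64(0)), (np.int64(477), np.int64(345), np.int64(3)), (np.int64(483), np.int64(342), np.int64(4))] [ 97 112  96]
[ 6.55126553e-01  6.57676555e-01  1.76810316e+00 -2.74944442e-07
  7.15837093e-01 -3.93897161e-01] 0.49667187371172683
```

Depth puts the visible finger end at about z 31, right on top of the riser, although the reported TCP height is 3.9. The lower edge of the gripper body is also about 30 mm too high. I'll raise, open and measure the real tip height.

```bash
python3 -m inch '[{"tx":0,"ty":0,"tz":-4,"ax":0,"ay":0,"az":0,"jaw":0.6},{"tx":0,"ty":0,"tz":-4,"ax":0,"ay":0,"az":0,"jaw":0.6},{"tx":0,"ty":0,"tz":0,"ax":0,"ay":0,"az":0,"jaw":0.6},{"tx":0,"ty":0,"tz":0,"ax":0,"ay":0,"az":0,"jaw":0.6},{"tx":0,"ty":0,"tz":0,"ax":0,"ay":0,"az":0,"jaw":0.6},{"tx":0,"ty":0,"tz":0,"ax":0,"ay":0,"az":0,"jaw":0.6},{"tx":0,"ty":0,"tz":0,"ax":0,"ay":0,"az":0,"jaw":0.6},{"tx":0,"ty":0,"tz":0,"ax":0,"ay":0,"az":0,"jaw":0.6}]'; python3 - <<'E'
from h import *
im,d=viewer.get_image("side"); cv2.imwrite("pics/c5.png",cv2.resize(im[60:160,190:290],None,fx=6,fy=6,interpolation=cv2.INTER_NEAREST)[:,:,::-1])
o,M=tool(); T=o['ee_pos']; X=M[:,0]; w=o['width']
for s in(-1,1): print("pred tip",proj("side",[T+s*X*(w/2),T+s*X*(w/2+13.5)]).round(1).tolist())
K,D,Rm,t,_=cal("side")
m=np.zeros_like(d,bool); m[60:160,200:270]=True; P=cloud("side",d,m); L=(P-T)@M  # tool coords
near=(np.abs(L[:,1])<12)&(np.abs(L[:,0])<50)&(L[:,2]<60)&(P[:,2]>36)
for b in range(-110,60,10):
    k=near&(L[:,2]>=b)&(L[:,2]<b+10)
    if k.sum(): print(b,k.sum(),np.round([L[k,0].min(),L[k,0].max(),L[k,1].min(),L[k,1].max()]))
E
```

```text
t: 10.45
ee_pos: [471.6, 377.3, 83.7]
orientation: [2.719, 1.573, -0.001]
ft_force: [0.2, -0.2, 0.4]
width: 52.9
pred tip [[230.2, 119.1], [228.3, 121.3]]
pred tip [[237.3, 111.0], [239.0, 109.0]]
-110 6 [22. 28. -4.  6.]
-100 12 [-38.  37. -10.  12.]
-90 17 [-41.  37.   2.  11.]
-80 33 [-42.  40. -11.  11.]
-70 37 [-40.  40. -11.  10.]
-60 34 [-39.  35. -10.  10.]
-50 38 [-41.  32. -12.  11.]
-40 32 [-39.  33. -12.  12.]
-30 4 [-34.  28. -11.   5.]
```

View pics/c5.png

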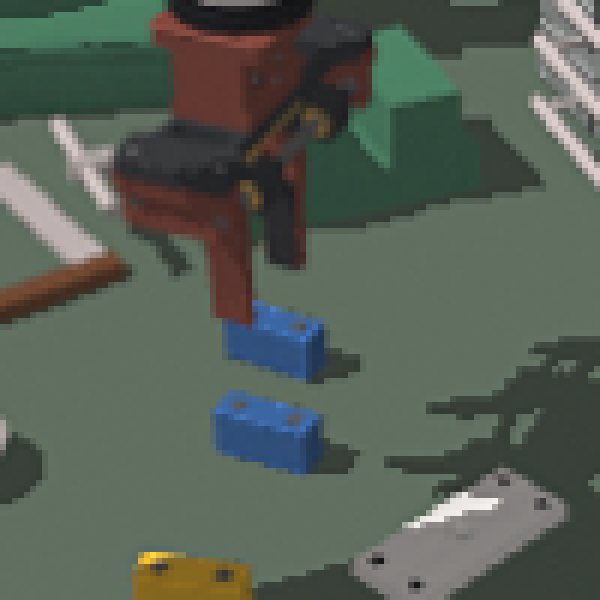

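The picture shows the near finger tip at full-image (229,113), while the reported TCP predicts (229,120). The fingers really end about 30 mm above the reported TCP (lateral position agrees), so I'll go about 30 mm deeper and watch the force.

```bash
python3 -m inch '[{"tx":0,"ty":0,"tz":4,"ax":0,"ay":0,"az":0,"jaw":0.6},{"tx":0,"ty":0,"tz":3,"ax":0,"ay":0,"az":0,"jaw":0.6},{"tx":0,"ty":0,"tz":2,"ax":0,"ay":0,"az":0,"jaw":0.6},{"tx":0,"ty":0,"tz":1,"ax":0,"ay":0,"az":0,"jaw":0.6},{"tx":0,"ty":0,"tz":0,"ax":0,"ay":0,"az":0,"jaw":0.6}]'; python3 -m inch '[{"tx":0,"ty":0,"tz":0.3,"ax":0,"ay":0,"az":0,"jaw":0.6},{"tx":0,"ty":0,"tz":0,"ax":0,"ay":0,"az":0,"jaw":0.6}]';python3 -m inch '[{"tx":0,"ty":0,"tz":0.3,"ax":0,"ay":0,"az":0,"jaw":0.6},{"tx":0,"ty":0,"tz":0,"ax":0,"ay":0,"az":0,"jaw":0.6}]'; python3 - <<'E'
from h import *
im,d=viewer.get_image("side"); o,M=tool(); T=o['ee_pos']
m=np.zeros_like(d,bool); m[90:160,200:270]=True; P=cloud("side",d,m); L=(P-T)@M
k=(np.abs(L[:,1])<10)&(L[:,0]<-30)&(L[:,0]>-46)
h=np.histogram(L[k,2],np.arange(-80,0,5)); print(h[0],h[1][:-1],T)
E
```

```text
t: 11.12
ee_pos: [471.6, 377.3, -16.3]
orientation: [2.719, 1.573, -0.001]
ft_force: [-0.1, -0.3, 0.1]
width: 52.6
t: 11.38
ee_pos: [472.0, 377.7, -18.4]
orientation: [-2.719, -1.573, -0.002]
ft_force: [-0.3, -0.5, 0.3]
width: 52.5
t: 11.62
ee_pos: [471.6, 377.4, -22.0]
orientation: [-2.719, -1.573, 0.0]
ft_force: [-0.1, 0.4, -1.0]
width: 52.4
[ 1  6  6  8  6  3  8  5  6  6  3 15  0  0  0] [-80 -75 -70 -65 -60 -55 -50 -45 -40 -35 -30 -25 -20 -15 -10] [471.63170896 377.37649627 -21.98549095]
```

```bash
python3 -m inch '[{"tx":0,"ty":0,"tz":0.2,"ax":0,"ay":0,"az":0,"jaw":0},{"tx":0,"ty":0,"tz":0,"ax":0,"ay":0,"az":0,"jaw":0},{"tx":0,"ty":0,"tz":0,"ax":0,"ay":0,"az":0,"jaw":0},{"tx":0,"ty":0,"tz":0,"ax":0,"ay":0,"az":0,"jaw":0},{"tx":0,"ty":0,"tz":0,"ax":0,"ay":0,"az":0,"jaw":0},{"tx":0,"ty":0,"tz":0,"ax":0,"ay":0,"az":0,"jaw":0}]'; python3 -m inch '[{"tx":0,"ty":0,"tz":-3,"ax":0,"ay":0,"az":0,"jaw":0},{"tx":0,"ty":0,"tz":-4,"ax":0,"ay":0,"az":0,"jaw":0},{"tx":0,"ty":0,"tz":-1,"ax":0,"ay":0,"az":-9.7,"jaw":0},{"tx":0,"ty":0,"tz":0,"ax":0,"ay":0,"az":-9.7,"jaw":0},{"tx":0,"ty":0,"tz":0,"ax":0,"ay":0,"az":0,"jaw":0}]'; python3 - <<'E'
from h import *
plan(574.7,-10,30,79.7)
E
```

```text
t: 12.42
ee_pos: [471.6, 377.3, -24.1]
orientation: [2.719, 1.573, -0.0]
ft_force: [-1.0, 0.1, -0.4]
width: 23.6
t: 13.05
ee_pos: [471.4, 377.3, 55.9]
orientation: [-2.417, -2.007, 0.0]
ft_force: [0.4, -0.5, -2.9]
width: 24.1
at [471.4 377.3  55.9] yaw 79.4 tilt 0.02 w 24.1 t 13.1 F [ 0.4 -0.5 -2.9] q6 -0.73-> az -0.3 tx -36.26 ty 17.09 tz 2.59
```

```bash
python3 -m inch '[{"tx":-2,"ty":0.9,"tz":0,"ax":0,"ay":0,"az":-0.3,"jaw":0},{"tx":-4,"ty":1.9,"tz":0,"ax":0,"ay":0,"az":0,"jaw":0},{"tx":-4,"ty":1.9,"tz":0,"ax":0,"ay":0,"az":0,"jaw":0},{"tx":-4,"ty":1.9,"tz":0,"ax":0,"ay":0,"az":0,"jaw":0},{"tx":-4,"ty":1.9,"tz":0,"ax":0,"ay":0,"az":0,"jaw":0},{"tx":-4,"ty":1.9,"tz":0,"ax":0,"ay":0,"az":0,"jaw":0},{"tx":-4,"ty":1.9,"tz":0,"ax":0,"ay":0,"az":0,"jaw":0},{"tx":-4,"ty":1.9,"tz":0,"ax":0,"ay":0,"az":0,"jaw":0},{"tx":-4,"ty":1.9,"tz":0,"ax":0,"ay":0,"az":0,"jaw":0},{"tx":-2.2,"ty":1.0,"tz":3,"ax":0,"ay":0,"az":0,"jaw":0},{"tx":0,"ty":0,"tz":0,"ax":0,"ay":0,"az":0,"jaw":0}]'; python3 - <<'E'
from h import *
plan(574.7,-10,-11,79.7)
im,d=viewer.get_image("side"); cv2.imwrite("pics/c6.png",cv2.resize(im[130:230,230:330],None,fx=6,fy=6,interpolation=cv2.INTER_NEAREST)[:,:,::-1])
toprect("side","riser_blue",[572,-12],36,60,2)
E
```

```text
t: 14.42
ee_pos: [574.1, -10.7, 23.8]
orientation: [-2.414, -2.006, 0.005]
ft_force: [-0.1, -0.3, -3.8]
width: 23.8
at [574.1 -10.7  23.8] yaw 79.5 tilt 0.24 w 23.8 t 14.4 F [-0.1 -0.3 -3.8] q6 -1.43-> az -0.2 tx 0.08 ty 0.05 tz 3.48
side riser_blue none
```

View pics/c6.png

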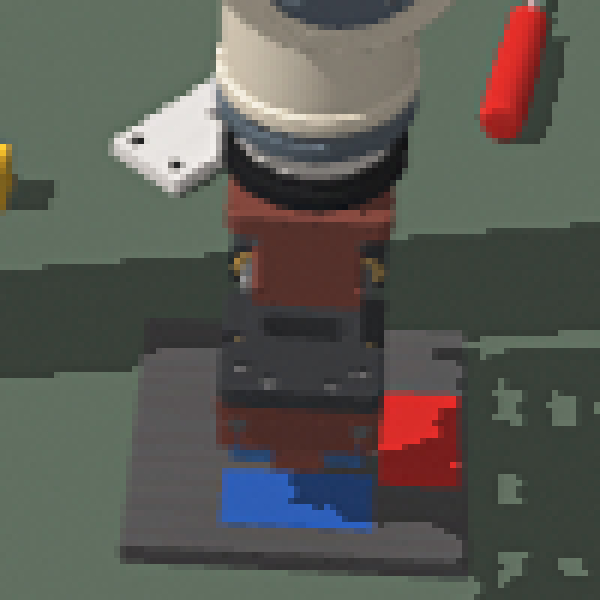

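The riser is held above the blue band, whose centre is at about (279,213) in the full side view, and alignment looks right. Lowering now.

```bash
python3 -m inch '[{"tx":0.08,"ty":0.05,"tz":2,"ax":0,"ay":0,"az":-0.2,"jaw":0},{"tx":0,"ty":0,"tz":1,"ax":0,"ay":0,"az":0,"jaw":0},{"tx":0,"ty":0,"tz":0.2,"ax":0,"ay":0,"az":0,"jaw":0},{"tx":0,"ty":0,"tz":0,"ax":0,"ay":0,"az":0,"jaw":0}]';  python3 -m inch '[{"tx":0,"ty":0,"tz":0.2,"ax":0,"ay":0,"az":0,"jaw":0},{"tx":0,"ty":0,"tz":0,"ax":0,"ay":0,"az":0,"jaw":0}]';  python3 -m inch '[{"tx":0,"ty":0,"tz":0.15,"ax":0,"ay":0,"az":0,"jaw":0},{"tx":0,"ty":0,"tz":0,"ax":0,"ay":0,"az":0,"jaw":0}]'
```

```text
t: 15.18
ee_pos: [576.2, -8.4, -6.4]
orientation: [-2.406, -2.019, 0.001]
ft_force: [-0.0, -0.4, -2.7]
width: 23.7
t: 15.42
ee_pos: [576.5, -8.5, -7.8]
orientation: [2.406, 2.019, 0.0]
ft_force: [-0.5, -0.7, -3.6]
width: 23.9
t: 15.68
ee_pos: [576.4, -8.5, -9.5]
orientation: [-2.407, -2.019, 0.0]
ft_force: [0.5, 0.3, -3.3]
width: 23.9
```

```bash
python3 -m inch '[{"tx":-0.18,"ty":-0.14,"tz":0,"ax":0,"ay":0,"az":0,"jaw":0},{"tx":0,"ty":0,"tz":0.15,"ax":0,"ay":0,"az":0,"jaw":0},{"tx":0,"ty":0,"tz":0,"ax":0,"ay":0,"az":0,"jaw":0}]';  python3 -m inch '[{"tx":0,"ty":0,"tz":0.1,"ax":0,"ay":0,"az":0,"jaw":0},{"tx":0,"ty":0,"tz":0,"ax":0,"ay":0,"az":0,"jaw":0}]';  python3 -m inch '[{"tx":0,"ty":0,"tz":0.1,"ax":0,"ay":0,"az":0,"jaw":0},{"tx":0,"ty":0,"tz":0,"ax":0,"ay":0,"az":0,"jaw":0}]'
```

```text
t: 16.05
ee_pos: [574.6, -10.1, -11.2]
orientation: [-2.406, -2.019, 0.0]
ft_force: [-0.9, -0.5, -3.1]
width: 23.8
t: 16.3
ee_pos: [574.8, -10.0, -12.1]
orientation: [2.407, 2.019, 0.0]
ft_force: [0.7, -0.1, -2.8]
width: 24.0
t: 16.55
ee_pos: [574.8, -10.0, -12.1]
orientation: [2.406, 2.019, 0.0]
ft_force: [-3.3, -0.1, 7.0]
width: 23.8
```

```bash
python3 -m inch '[{"tx":0,"ty":0,"tz":0,"ax":0,"ay":0,"az":0,"jaw":0.45},{"tx":0,"ty":0,"tz":0,"ax":0,"ay":0,"az":0,"jaw":0.45},{"tx":0,"ty":0,"tz":0,"ax":0,"ay":0,"az":0,"jaw":0.45},{"tx":0,"ty":0,"tz":-1,"ax":0,"ay":0,"az":0,"jaw":0.5},{"tx":0,"ty":0,"tz":-4,"ax":0,"ay":0,"az":0,"jaw":0.6},{"tx":0,"ty":0,"tz":-5,"ax":0,"ay":0,"az":0,"jaw":0.6},{"tx":2.4,"ty":-2.1,"tz":0,"ax":0,"ay":0,"az":0,"jaw":0.6}]' ; python3 -m inch '[{"tx":3.9,"ty":-3.4,"tz":0,"ax":0,"ay":0,"az":0,"jaw":0.6},{"tx":3.9,"ty":-3.4,"tz":0,"ax":0,"ay":0,"az":0,"jaw":0.6},{"tx":3.9,"ty":-3.4,"tz":0,"ax":0,"ay":0,"az":0,"jaw":0.6},{"tx":3.9,"ty":-3.4,"tz":0,"ax":0,"ay":0,"az":0,"jaw":0.6},{"tx":3.9,"ty":-3.4,"tz":0,"ax":0,"ay":0,"az":0,"jaw":0.6},{"tx":0,"ty":0,"tz":0,"ax":0,"ay":0,"az":6.2,"jaw":0.6},{"tx":0,"ty":0,"tz":0,"ax":0,"ay":0,"az":0,"jaw":0.6},{"tx":0,"ty":0,"tz":0,"ax":0,"ay":0,"az":0,"jaw":0.6}]'; python3 - <<'E'
from h import *
plan(424.4,239,-24,73.5)
im,d=viewer.get_image("top"); cv2.imwrite("pics/c7.png",cv2.resize(im[130:250,150:300],None,fx=5,fy=5,interpolation=cv2.INTER_CUBIC)[:,:,::-1])
toprect("top","riser_blue",[574,-10],36,50,3)
E
```

```text
t: 17.42
ee_pos: [562.3, 16.5, 91.6]
orientation: [2.404, 2.013, 0.011]
ft_force: [0.2, 0.0, -1.4]
width: 52.7
t: 18.42
ee_pos: [425.0, 238.5, 87.3]
orientation: [2.511, 1.888, 0.001]
ft_force: [0.6, 0.1, 0.7]
width: 52.6
at [425.  238.5  87.3] yaw 73.9 tilt 0.03 w 52.6 t 18.4 F [0.6 0.1 0.7] q6 -0.80-> az 0.4 tx 0.03 ty -0.07 tz 11.13
top riser_blue mean xy, rect xy, size, short-side yaw-90: [573.9  -8.  573.8  -8.2  23.7  59.2 170.2] 3
```

View pics/c7.png

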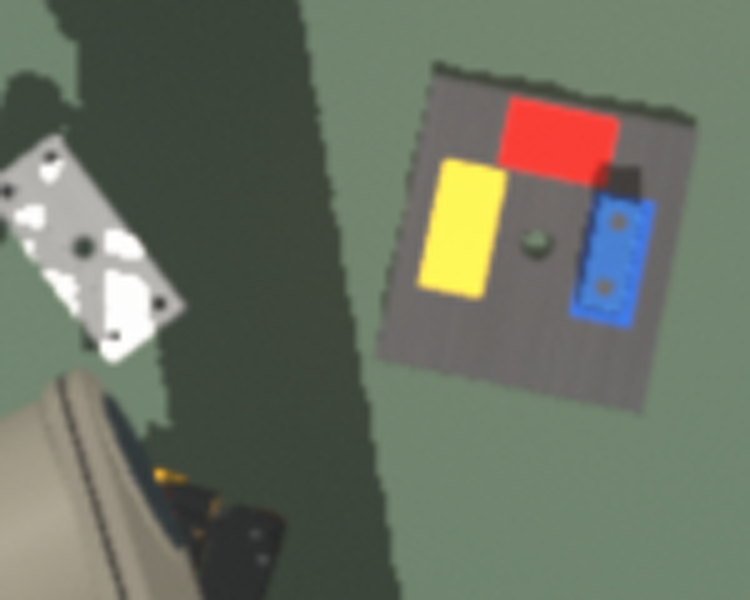

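Blue riser placed: the top camera puts it at (573.8,-8.1), yaw -9.8°, against band (574.6,-10). That 1.9 mm difference in y equals the camera-to-arm bias (I set it down at -10.0), so I'll correct later placings by -1.8 mm. Next the yellow riser.

```bash
python3 -m inch '[{"tx":0,"ty":0,"tz":4,"ax":0,"ay":0,"az":0.4,"jaw":0.6},{"tx":0,"ty":-0.05,"tz":4,"ax":0,"ay":0,"az":0,"jaw":0.6},{"tx":0,"ty":0,"tz":2,"ax":0,"ay":0,"az":0,"jaw":0.6},{"tx":0,"ty":0,"tz":1.1,"ax":0,"ay":0,"az":0,"jaw":0.6},{"tx":0,"ty":0,"tz":0,"ax":0,"ay":0,"az":0,"jaw":0},{"tx":0,"ty":0,"tz":0,"ax":0,"ay":0,"az":0,"jaw":0},{"tx":0,"ty":0,"tz":0,"ax":0,"ay":0,"az":0,"jaw":0},{"tx":0,"ty":0,"tz":0,"ax":0,"ay":0,"az":0,"jaw":0},{"tx":0,"ty":0,"tz":0,"ax":0,"ay":0,"az":0,"jaw":0},{"tx":0,"ty":0,"tz":0,"ax":0,"ay":0,"az":0,"jaw":0}]' ; python3 -m inch '[{"tx":0,"ty":0,"tz":-3,"ax":0,"ay":0,"az":0,"jaw":0},{"tx":0,"ty":0,"tz":-5,"ax":0,"ay":0,"az":-6.2,"jaw":0},{"tx":0,"ty":0,"tz":0,"ax":0,"ay":0,"az":0,"jaw":0},{"tx":0,"ty":0,"tz":0,"ax":0,"ay":0,"az":0,"jaw":0}]'; python3 - <<'E'
from h import *
plan(590,70.9,30,79.7)
E
```

```text
t: 20.02
ee_pos: [424.6, 239.1, -23.2]
orientation: [2.519, 1.878, 0.002]
ft_force: [-0.7, -0.9, 6.6]
width: 23.5
t: 20.52
ee_pos: [423.7, 238.8, 55.6]
orientation: [-2.414, -2.01, 0.0]
ft_force: [-1.0, 0.2, -3.6]
width: 23.6
at [423.7 238.8  55.6] yaw 79.5 tilt 0.01 w 23.6 t 20.5 F [-1.   0.2 -3.6] q6 -0.90-> az -0.2 tx -13.54 ty 19.36 tz 2.56
```

```bash
python3 -m inch '[{"tx":-1.35,"ty":1.94,"tz":0,"ax":0,"ay":0,"az":-0.2,"jaw":0},{"tx":-2.71,"ty":3.87,"tz":0,"ax":0,"ay":0,"az":0,"jaw":0},{"tx":-2.71,"ty":3.87,"tz":0,"ax":0,"ay":0,"az":0,"jaw":0},{"tx":-2.71,"ty":3.87,"tz":0,"ax":0,"ay":0,"az":0,"jaw":0},{"tx":-2.71,"ty":3.87,"tz":0,"ax":0,"ay":0,"az":0,"jaw":0},{"tx":-1.35,"ty":1.94,"tz":2.5,"ax":0,"ay":0,"az":0,"jaw":0},{"tx":0,"ty":0,"tz":3,"ax":0,"ay":0,"az":0,"jaw":0},{"tx":0,"ty":0,"tz":0,"ax":0,"ay":0,"az":0,"jaw":0},{"tx":0,"ty":0,"tz":0,"ax":0,"ay":0,"az":0,"jaw":0}]'; python3 - <<'E'
from h import *
plan(590,70.9,-11,79.7)
E
```

```text
t: 21.65
ee_pos: [590.0, 71.5, 0.5]
orientation: [-2.409, -2.015, 0.002]
ft_force: [0.2, -0.4, -2.5]
width: 23.9
at [5.90e+02 7.15e+01 5.00e-01] yaw 79.8 tilt 0.09 w 23.9 t 21.6 F [ 0.2 -0.4 -2.5] q6 -1.29-> az 0.1 tx -0.06 ty 0.01 tz 1.15
```

```bash
python3 -m inch '[{"tx":-0.06,"ty":0,"tz":0.8,"ax":0,"ay":0,"az":0,"jaw":0},{"tx":0,"ty":0,"tz":0.15,"ax":0,"ay":0,"az":0,"jaw":0},{"tx":0,"ty":0,"tz":0,"ax":0,"ay":0,"az":0,"jaw":0}]';  python3 -m inch '[{"tx":0,"ty":0,"tz":0.15,"ax":0,"ay":0,"az":0,"jaw":0},{"tx":0,"ty":0,"tz":0,"ax":0,"ay":0,"az":0,"jaw":0}]';  python3 -m inch '[{"tx":0,"ty":0,"tz":0.1,"ax":0,"ay":0,"az":0,"jaw":0},{"tx":0,"ty":0,"tz":0,"ax":0,"ay":0,"az":0,"jaw":0}]'
```

```text
t: 22.02
ee_pos: [590.6, 70.9, -8.2]
orientation: [2.41, 2.015, 0.0]
ft_force: [0.7, 0.2, -1.6]
width: 23.4
t: 22.28
ee_pos: [590.6, 70.8, -9.9]
orientation: [2.41, 2.015, 0.0]
ft_force: [-0.3, -0.3, -3.3]
width: 23.9
t: 22.52
ee_pos: [590.5, 70.8, -11.1]
orientation: [-2.41, -2.015, 0.0]
ft_force: [-0.6, 0.2, -2.5]
width: 24.0
```

```bash
python3 -m inch '[{"tx":0,"ty":0,"tz":0.05,"ax":0,"ay":0,"az":0,"jaw":0.45},{"tx":0,"ty":0,"tz":0,"ax":0,"ay":0,"az":0,"jaw":0.45},{"tx":0,"ty":0,"tz":0,"ax":0,"ay":0,"az":0,"jaw":0.45},{"tx":0,"ty":0,"tz":-1,"ax":0,"ay":0,"az":0,"jaw":0.5},{"tx":0,"ty":0,"tz":-4,"ax":0,"ay":0,"az":0,"jaw":0.6},{"tx":0,"ty":0,"tz":-5,"ax":0,"ay":0,"az":0,"jaw":0.9}]' ; python3 -m inch '[{"tx":1,"ty":-4,"tz":0,"ax":0,"ay":0,"az":10,"jaw":0.9},{"tx":1,"ty":-4,"tz":0,"ax":0,"ay":0,"az":10,"jaw":0.9},{"tx":0,"ty":-4,"tz":0,"ax":0,"ay":0,"az":10,"jaw":0.9},{"tx":0,"ty":0,"tz":0,"ax":0,"ay":0,"az":10,"jaw":0.9},{"tx":0,"ty":0,"tz":0,"ax":0,"ay":0,"az":10,"jaw":0.9},{"tx":0,"ty":0,"tz":0,"ax":0,"ay":0,"az":10,"jaw":0.9},{"tx":0,"ty":0,"tz":0,"ax":0,"ay":0,"az":10,"jaw":0.9},{"tx":0,"ty":0,"tz":0,"ax":0,"ay":0,"az":10,"jaw":0.9},{"tx":0,"ty":0,"tz":0,"ax":0,"ay":0,"az":10,"jaw":0.9},{"tx":0,"ty":0,"tz":0,"ax":0,"ay":0,"az":10,"jaw":0.9},{"tx":0,"ty":0,"tz":0,"ax":0,"ay":0,"az":10,"jaw":0.9},{"tx":0,"ty":0,"tz":0,"ax":0,"ay":0,"az":10,"jaw":0.9}]';python3 -m inch '[{"tx":0,"ty":0,"tz":0,"ax":0,"ay":0,"az":10.4,"jaw":0.9},{"tx":0,"ty":0,"tz":0,"ax":0,"ay":0,"az":0,"jaw":0.9},{"tx":0,"ty":0,"tz":0,"ax":0,"ay":0,"az":0,"jaw":0.9}]'; python3 - <<'E'
from h import *
toprect("top","workpiece",[573,280],0,22,3); toprect("side","workpiece",[573,280],0,22,2)
toprect("top","riser_blue",[574,-10],36,50,2); toprect("top","riser_yellow",[590,72],36,50,2)
im,d=viewer.get_image("top"); cv2.imwrite("pics/c8.png",cv2.resize(im[120:240,140:300],None,fx=5,fy=5,interpolation=cv2.INTER_CUBIC)[:,:,::-1])
plan(573.4,280.5,80,-50.7)
E
```

```text
t: 23.28
ee_pos: [589.8, 70.7, 89.3]
orientation: [-2.409, -2.015, 0.003]
ft_force: [0.5, 0.3, -0.1]
width: 59.3
t: 24.78
ee_pos: [484.5, 131.1, 89.2]
orientation: [-2.947, 1.088, -0.001]
ft_force: [0.0, 0.2, 0.6]
width: 78.9
t: 25.15
ee_pos: [484.4, 131.0, 88.8]
orientation: [-2.842, 1.337, -0.001]
ft_force: [0.2, -0.3, 0.4]
width: 79.4
top workpiece mean xy, rect xy, size, short-side yaw-90: [580.5 285.  576.6 282.6  51.6 113.9  38.2] 3
side workpiece mean xy, rect xy, size, short-side yaw-90: [577.8 274.6 572.7 272.5  57.9 123.7  40. ] 2
top riser_blue mean xy, rect xy, size, short-side yaw-90: [575.1  -8.4 574.6  -8.   23.6  59.6 168.8] 2
top riser_yellow mean xy, rect xy, size, short-side yaw-90: [594.3  71.  592.1  72.   23.1  52.4 168.9] 2
at [484.3 131.   88.5] yaw -50.6 tilt 0.00 w 79.1 t 26.1 F [ 0.8 -0.5 -0.2] q6 1.12-> az 0.1 tx -5.93 ty -16.36 tz 0.85
```

View pics/c8.png

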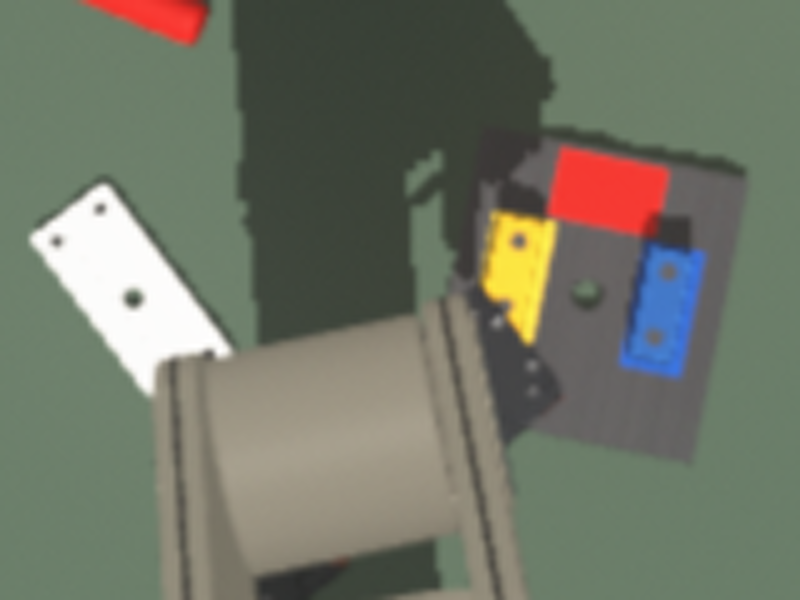

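The crop shows the blue riser on its band and the yellow riser on its band (partly behind the arm). The workpiece hole is at full-image (166.2,179.2) and the plate hole at (257,178).

```bash
python3 - <<'E'
from h import *
im,d=viewer.get_image("top")
def blob(c,z):
    x,y=c; g=cv2.resize(im[y-7:y+8,x-7:x+8],None,fx=8,fy=8,interpolation=cv2.INTER_CUBIC).max(2).astype(float)
    yy,xx=np.mgrid[:120,:120]; w=np.clip(np.percentile(g,60)-15-g,0,None)*(np.hypot(xx-60,yy-60)<40)
    u=(np.array([(w*xx).sum(),(w*yy).sum()])/w.sum()+.5)/8-.5+[x-7,y-7]; print(u.round(2),at_z("top",u,z).round(1))
blob((166,179),10); blob((257,178),12)
plan(573.4,280.5,80,-50.7)
E
```

```text
[166.2  179.31] [[571.8 279.5  10. ]]
[257.19 180.08] [[576.4  29.4  12. ]]
at [484.3 131.   88.5] yaw -50.6 tilt 0.00 w 79.0 t 26.1 F [-0.7 -0.3  0.2] q6 1.12-> az 0.1 tx -5.92 ty -16.36 tz 0.85
```

```bash
python3 -m inch '[{"tx":-1.45,"ty":-4,"tz":0,"ax":0,"ay":0,"az":0,"jaw":0.9},{"tx":-1.45,"ty":-4,"tz":0,"ax":0,"ay":0,"az":0,"jaw":0.9},{"tx":-1.45,"ty":-4,"tz":0,"ax":0,"ay":0,"az":0,"jaw":0.9},{"tx":-1.45,"ty":-4.2,"tz":0,"ax":0,"ay":0,"az":0,"jaw":0.9},{"tx":0,"ty":0,"tz":4,"ax":0,"ay":0,"az":0,"jaw":0.9},{"tx":0,"ty":0,"tz":4,"ax":0,"ay":0,"az":0,"jaw":0.9},{"tx":0,"ty":0,"tz":2.4,"ax":0,"ay":0,"az":0,"jaw":0.9},{"tx":0,"ty":0,"tz":0,"ax":0,"ay":0,"az":0,"jaw":0.9},{"tx":0,"ty":0,"tz":0,"ax":0,"ay":0,"az":0,"jaw":0.9}]';python3 - <<'E'
from h import *
plan(572.6,278.4,-27,-50.7)
im,d=viewer.get_image("side"); cv2.imwrite("pics/c9.png",cv2.resize(im[110:190,220:310],None,fx=6,fy=6,interpolation=cv2.INTER_CUBIC)[:,:,::-1])
E
```

```text
t: 27.28
ee_pos: [573.3, 279.0, -14.6]
orientation: [-2.84, 1.342, -0.001]
ft_force: [1.0, -0.1, -0.1]
width: 79.1
at [573.3 279.  -14.6] yaw -50.6 tilt 0.07 w 79.1 t 27.3 F [ 1.  -0.1 -0.1] q6 1.32-> az 0.1 tx -0.00 ty 0.09 tz 1.24
```

View pics/c9.png

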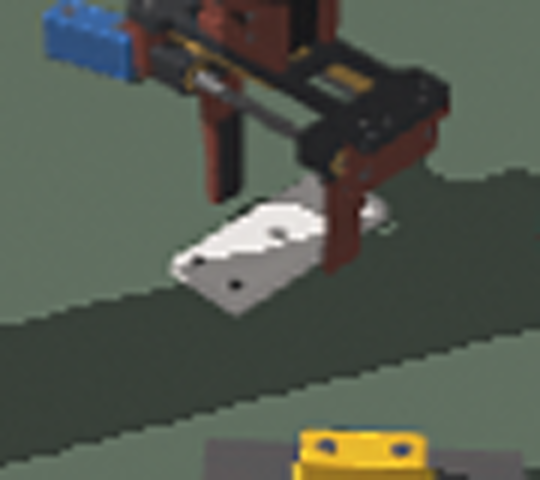

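The fingers straddle the workpiece, and their midpoint at crop (281,232) sits over its hole (278,234). Lowering gently.

```bash
python3 -m inch '[{"tx":0,"ty":0.08,"tz":0.8,"ax":0,"ay":0,"az":0,"jaw":0.9},{"tx":0,"ty":0,"tz":0.2,"ax":0,"ay":0,"az":0,"jaw":0.9},{"tx":0,"ty":0,"tz":0,"ax":0,"ay":0,"az":0,"jaw":0.9}]'; python3 -m inch '[{"tx":0,"ty":0,"tz":0.2,"ax":0,"ay":0,"az":0,"jaw":0.9},{"tx":0,"ty":0,"tz":0,"ax":0,"ay":0,"az":0,"jaw":0.9}]'; python3 -m inch '[{"tx":0,"ty":0,"tz":0,"ax":0,"ay":0,"az":0,"jaw":0.2},{"tx":0,"ty":0,"tz":0,"ax":0,"ay":0,"az":0,"jaw":0.2},{"tx":0,"ty":0,"tz":0,"ax":0,"ay":0,"az":0,"jaw":0.2},{"tx":0,"ty":0,"tz":0,"ax":0,"ay":0,"az":0,"jaw":0.2},{"tx":0,"ty":0,"tz":0,"ax":0,"ay":0,"az":0,"jaw":0.2},{"tx":0,"ty":0,"tz":0,"ax":0,"ay":0,"az":0,"jaw":0.2}]'
```

```text
t: 27.7
ee_pos: [571.9, 278.1, -25.6]
orientation: [2.84, -1.342, -0.0]
ft_force: [0.1, -0.1, 0.7]
width: 79.2
t: 27.95
ee_pos: [572.3, 278.2, -27.3]
orientation: [-2.84, 1.342, -0.001]
ft_force: [-0.1, -0.4, 2.6]
width: 78.6
t: 28.7
ee_pos: [572.3, 278.3, -27.3]
orientation: [-2.84, 1.342, -0.0]
ft_force: [-0.3, 0.9, 6.2]
width: 50.1
```

```bash
python3 -m inch '[{"tx":0,"ty":0,"tz":-2,"ax":0,"ay":0,"az":0,"jaw":0.2},{"tx":0,"ty":0,"tz":-4,"ax":0,"ay":0,"az":0,"jaw":0.2},{"tx":0,"ty":0,"tz":-4,"ax":0,"ay":0,"az":0,"jaw":0.2},{"tx":0,"ty":0,"tz":0,"ax":0,"ay":0,"az":-8.1,"jaw":0.2},{"tx":0,"ty":0,"tz":0,"ax":0,"ay":0,"az":-8.1,"jaw":0.2},{"tx":0,"ty":0,"tz":0,"ax":0,"ay":0,"az":-8.1,"jaw":0.2},{"tx":0,"ty":0,"tz":0,"ax":0,"ay":0,"az":-8.1,"jaw":0.2},{"tx":0,"ty":0,"tz":0,"ax":0,"ay":0,"az":-8,"jaw":0.2},{"tx":0,"ty":0,"tz":0,"ax":0,"ay":0,"az":0,"jaw":0.2},{"tx":0,"ty":0,"tz":0,"ax":0,"ay":0,"az":0,"jaw":0.2}]';python3 - <<'E'
from h import *
plan(582,29.5,16,-10.3)
E
```

```text
t: 29.95
ee_pos: [571.9, 278.0, 72.8]
orientation: [3.129, -0.283, -0.0]
ft_force: [-0.3, -0.1, -1.4]
width: 49.9
at [571.9 278.   72.8] yaw -10.3 tilt 0.01 w 49.9 t 29.9 F [-0.3 -0.1 -1.4] q6 0.61-> az -0.0 tx 5.44 ty 24.27 tz 5.68
```

```bash
python3 -m inch '[{"tx":0.45,"ty":2.02,"tz":0,"ax":0,"ay":0,"az":0,"jaw":0.2},{"tx":0.91,"ty":4.05,"tz":0,"ax":0,"ay":0,"az":0,"jaw":0.2},{"tx":0.91,"ty":4.05,"tz":0,"ax":0,"ay":0,"az":0,"jaw":0.2},{"tx":0.91,"ty":4.05,"tz":0,"ax":0,"ay":0,"az":0,"jaw":0.2},{"tx":0.91,"ty":4.05,"tz":0,"ax":0,"ay":0,"az":0,"jaw":0.2},{"tx":0.9,"ty":4.03,"tz":0,"ax":0,"ay":0,"az":0,"jaw":0.2},{"tx":0.45,"ty":2.02,"tz":0,"ax":0,"ay":0,"az":0,"jaw":0.2},{"tx":0,"ty":0,"tz":2.5,"ax":0,"ay":0,"az":0,"jaw":0.2},{"tx":0,"ty":0,"tz":2,"ax":0,"ay":0,"az":0,"jaw":0.2},{"tx":0,"ty":0,"tz":0,"ax":0,"ay":0,"az":0,"jaw":0.2},{"tx":0,"ty":0,"tz":0,"ax":0,"ay":0,"az":0,"jaw":0.2},{"tx":0,"ty":0,"tz":0,"ax":0,"ay":0,"az":0,"jaw":0.2}]';python3 - <<'E'
from h import *
plan(582,29.5,16,-10.3)
for n in("top","side"):
  im,d=viewer.get_image(n); c=proj(n,[582,30,40])[0].astype(int); 
  cr=im[c[1]-45:c[1]+45,c[0]-45:c[0]+45]; globals()[n]=cv2.resize(cr,(400,400),interpolation=cv2.INTER_CUBIC)
cv2.imwrite("pics/c10.png",np.hstack([top,side])[:,:,::-1])
E
```

```text
t: 31.45
ee_pos: [583.3, 30.0, 28.2]
orientation: [-3.129, 0.278, -0.002]
ft_force: [-0.4, 0.8, -1.9]
width: 49.6
at [583.3  30.   28.2] yaw -10.2 tilt 0.08 w 49.6 t 31.4 F [-0.4  0.8 -1.9] q6 0.21-> az 0.1 tx -0.12 ty 0.07 tz 1.22
```

View pics/c10.png

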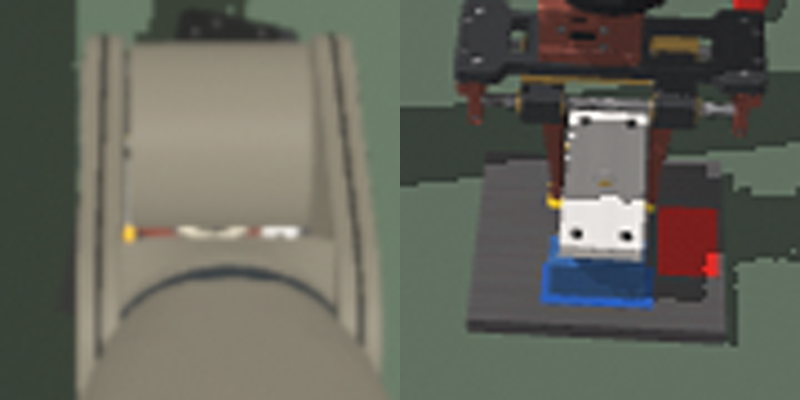

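The side view shows the workpiece squared over the two risers, its near end over the blue one. Lowering.

```bash
python3 -m inch '[{"tx":-0.1,"ty":0.05,"tz":0.6,"ax":0,"ay":0,"az":0,"jaw":0.2},{"tx":0,"ty":0,"tz":0.4,"ax":0,"ay":0,"az":0,"jaw":0.2},{"tx":0,"ty":0,"tz":0,"ax":0,"ay":0,"az":0,"jaw":0.2},{"tx":0,"ty":0,"tz":0,"ax":0,"ay":0,"az":0,"jaw":0.2}]';  python3 -m inch '[{"tx":0,"ty":0,"tz":0.15,"ax":0,"ay":0,"az":0,"jaw":0.2},{"tx":0,"ty":0,"tz":0,"ax":0,"ay":0,"az":0,"jaw":0.2}]';  python3 -m inch '[{"tx":0,"ty":0,"tz":0.1,"ax":0,"ay":0,"az":0,"jaw":0.2},{"tx":0,"ty":0,"tz":0,"ax":0,"ay":0,"az":0,"jaw":0.2}]'
```

```text
t: 32.05
ee_pos: [581.6, 29.3, 17.4]
orientation: [3.129, -0.279, -0.0]
ft_force: [0.1, -0.7, -0.9]
width: 49.8
t: 32.3
ee_pos: [581.5, 29.3, 15.9]
orientation: [3.129, -0.279, -0.0]
ft_force: [0.0, -0.9, -0.6]
width: 49.8
t: 32.55
ee_pos: [581.5, 29.3, 14.9]
orientation: [3.129, -0.279, -0.0]
ft_force: [0.4, -0.2, -1.7]
width: 49.8
```

```bash
python3 -m inch '[{"tx":0,"ty":0,"tz":0.05,"ax":0,"ay":0,"az":0,"jaw":0.2},{"tx":0,"ty":0,"tz":0,"ax":0,"ay":0,"az":0,"jaw":0.2},{"tx":0,"ty":0,"tz":0,"ax":0,"ay":0,"az":0,"jaw":0.75},{"tx":0,"ty":0,"tz":0,"ax":0,"ay":0,"az":0,"jaw":0.75},{"tx":0,"ty":0,"tz":0,"ax":0,"ay":0,"az":0,"jaw":0.75},{"tx":0,"ty":0,"tz":-1,"ax":0,"ay":0,"az":0,"jaw":0.75},{"tx":0,"ty":0,"tz":-3,"ax":0,"ay":0,"az":0,"jaw":0.75},{"tx":0,"ty":0,"tz":-4,"ax":0,"ay":0,"az":0,"jaw":0.75}]'; python3 -m inch '[{"tx":-1.57,"ty":3.6,"tz":0,"ax":0,"ay":0,"az":0,"jaw":0.6},{"tx":-1.57,"ty":3.6,"tz":0,"ax":0,"ay":0,"az":0,"jaw":0.6},{"tx":-1.57,"ty":3.6,"tz":0,"ax":0,"ay":0,"az":0,"jaw":0.6},{"tx":-1.57,"ty":3.6,"tz":0,"ax":0,"ay":0,"az":0,"jaw":0.6},{"tx":-1.57,"ty":3.6,"tz":0,"ax":0,"ay":0,"az":0,"jaw":0.6},{"tx":-1.57,"ty":3.6,"tz":0,"ax":0,"ay":0,"az":0,"jaw":0.6},{"tx":-1.57,"ty":3.6,"tz":0,"ax":0,"ay":0,"az":0,"jaw":0.6},{"tx":-1.57,"ty":3.6,"tz":0,"ax":0,"ay":0,"az":0,"jaw":0.6},{"tx":0,"ty":0,"tz":0,"ax":0,"ay":0,"az":0,"jaw":0.6},{"tx":0,"ty":0,"tz":0,"ax":0,"ay":0,"az":0,"jaw":0.6},{"tx":0,"ty":0,"tz":0,"ax":0,"ay":0,"az":0,"jaw":0.6}]'; python3 - <<'E'
from h import *
plan(406.3,-232,-22,-10.3)
toprect("top","workpiece",[582,30],42,62,3);toprect("side","workpiece",[582,30],42,62,2)
im,d=viewer.get_image("top"); a=cv2.resize(im[130:230,205:305],(400,400),interpolation=cv2.INTER_CUBIC)
im,d=viewer.get_image("side"); b=cv2.resize(im[230:330,180:280],(400,400),interpolation=cv2.INTER_CUBIC)
cv2.imwrite("pics/c11.png",np.hstack([a,b])[:,:,::-1])
for r in masks_of("side","guide"):
    P=cloud("side",d,r['pixels']); k=P[:,2]>27; print(r['score'],r['location'],P[k].mean(0).round(1),k.sum(),cv2.minEnclosingCircle(np.float32(P[k,:2])),im[r['pixels']].mean(0).round())
E
```

```text
t: 33.55
ee_pos: [580.9, 29.3, 95.1]
orientation: [3.129, -0.279, -0.003]
ft_force: [0.7, -0.2, -0.2]
width: 66.2
t: 34.92
ee_pos: [407.6, -231.2, 94.7]
orientation: [3.129, -0.277, 0.001]
ft_force: [-0.2, 1.3, 0.1]
width: 52.6
at [ 407.6 -231.2   94.7] yaw -10.1 tilt 0.02 w 52.6 t 34.9 F [-0.2  1.3  0.1] q6 -0.36-> az 0.2 tx -0.11 ty 0.10 tz 11.67
top workpiece mean xy, rect xy, size, short-side yaw-90: [582.5  31.7 582.5  31.9  50.5 119.1  79.2] 3
side workpiece mean xy, rect xy, size, short-side yaw-90: [579.2  22.8 579.3  25.6  52.3 128.8  78.6] 2
0.78 [223.2, 292.5] [ 404.1 -237.7   31.4] 119 ((404.15252685546875, -236.7258758544922), 15.818867683410645) [177. 137.  71.]
0.78 [259.1, 292.8] [ 500.9 -255.7   31.4] 124 ((500.47357177734375, -255.45314025878906), 16.00286102294922) [104.  59. 123.]
```

View pics/c11.png

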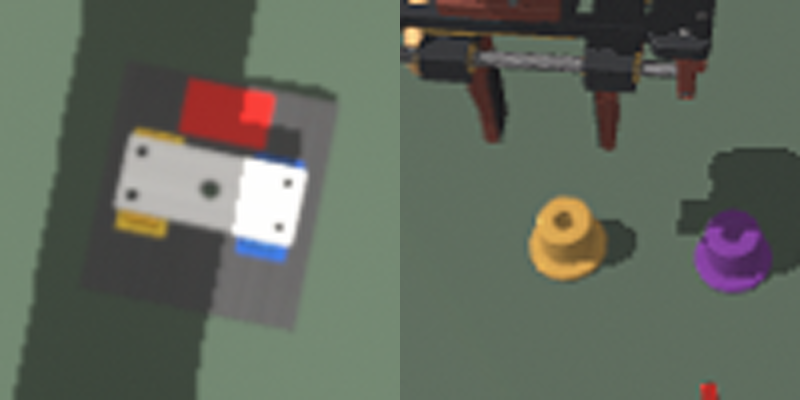

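The top view shows the workpiece square across both risers: centre (582.5,31.8), yaw 79.2°, against hole (582.3,31.3) in the same camera. The brass guide is at side pixel (223,292) and the purple look-alike at (259,293). Picking the brass one.

```bash
python3 -m inch '[{"tx":-0.15,"ty":0.26,"tz":4,"ax":0,"ay":0,"az":0,"jaw":0.6},{"tx":0,"ty":0,"tz":4,"ax":0,"ay":0,"az":0,"jaw":0.6},{"tx":0,"ty":0,"tz":2.5,"ax":0,"ay":0,"az":0,"jaw":0.6},{"tx":0,"ty":0,"tz":1,"ax":0,"ay":0,"az":0,"jaw":0.6},{"tx":0,"ty":0,"tz":0,"ax":0,"ay":0,"az":0,"jaw":0.6}]' ;python3 -m inch '[{"tx":0,"ty":0,"tz":0,"ax":0,"ay":0,"az":0,"jaw":0},{"tx":0,"ty":0,"tz":0,"ax":0,"ay":0,"az":0,"jaw":0},{"tx":0,"ty":0,"tz":0,"ax":0,"ay":0,"az":0,"jaw":0},{"tx":0,"ty":0,"tz":0,"ax":0,"ay":0,"az":0,"jaw":0},{"tx":0,"ty":0,"tz":0,"ax":0,"ay":0,"az":0,"jaw":0},{"tx":0,"ty":0,"tz":0,"ax":0,"ay":0,"az":0,"jaw":0}]'
```

```text
t: 36.2
ee_pos: [404.8, -234.1, -20.7]
orientation: [-3.129, 0.279, 0.001]
ft_force: [-0.1, -0.1, 0.3]
width: 52.6
t: 36.95
ee_pos: [405.6, -234.5, -19.8]
orientation: [3.129, -0.279, 0.002]
ft_force: [-0.3, 0.5, 6.6]
width: 30.4
```

```bash
python3 -m inch '[{"tx":0,"ty":0,"tz":0,"ax":0,"ay":0,"az":0,"jaw":0},{"tx":0,"ty":0,"tz":0,"ax":0,"ay":0,"az":0,"jaw":0}]'; python3 - <<'E'
from h import *
im,d=viewer.get_image("side"); c=proj("side",[405,-234,15])[0].astype(int); print(c)
cv2.imwrite("pics/c12.png",cv2.resize(im[c[1]-40:c[1]+40,c[0]-40:c[0]+40],(560,560),interpolation=cv2.INTER_NEAREST)[:,:,::-1])
for r in masks_of("side","guide"):
    P=cloud("side",d,r['pixels']); print(r['score'],r['location'],r['pixels'].sum(),np.round(np.percentile(P,[3,50,97],axis=0)).tolist())
E
```

```text
t: 37.2
ee_pos: [405.5, -234.5, -19.7]
orientation: [3.129, -0.279, 0.002]
ft_force: [-0.2, 1.3, 8.3]
width: 30.3
[221 287]
0.76 [220.9, 291.7] 215 [[389.0, -257.0, 3.0], [402.0, -247.0, 23.0], [416.0, -228.0, 33.0]]
0.56 [258.8, 290.1] 295 [[482.0, -275.0, 3.0], [500.0, -262.0, 20.0], [520.0, -243.0, 33.0]]
```

View pics/c12.png

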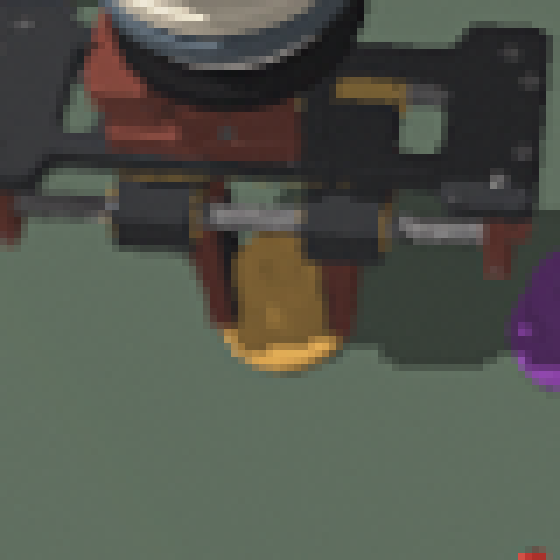

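The guide sits upright between the fingers, slightly nearer the camera. Lifting it and measuring the held offset.

```bash
python3 -m inch '[{"tx":0,"ty":0,"tz":-2,"ax":0,"ay":0,"az":0,"jaw":0},{"tx":0,"ty":0,"tz":-4,"ax":0,"ay":0,"az":0,"jaw":0},{"tx":0,"ty":0,"tz":-5,"ax":0,"ay":0,"az":0,"jaw":0},{"tx":0,"ty":0,"tz":0,"ax":0,"ay":0,"az":0,"jaw":0},{"tx":0,"ty":0,"tz":0,"ax":0,"ay":0,"az":0,"jaw":0}]'; python3 - <<'E'
from h import *
o,M=tool();T=o['ee_pos']; im,d=viewer.get_image("side")
for r in masks_of("side","guide"):
    P=cloud("side",d,r['pixels'])
    if P[:,2].max()<60: continue
    L=(P-T)@M; print(r['score'],r['location'],r['pixels'].sum()); 
    for b in range(-60,0,4):
        k=(L[:,2]>=b)&(L[:,2]<b+4)
        if k.sum()>3: print(b,k.sum(),np.round([*np.percentile(L[k,0],[2,98]),*np.percentile(L[k,1],[2,98])],1))
plan(581.4,29.3,33,-10.3)
E
```

```text
t: 37.92
ee_pos: [404.5, -233.9, 89.0]
orientation: [-3.129, 0.279, 0.001]
ft_force: [-0.7, -0.1, -2.0]
width: 30.8
0.58 [215.6, 262.8] 289
-56 44 [-14.6  10.1 -10.8  15.2]
-52 75 [-14.5  10.8 -12.5  16.1]
-48 21 [-13.4  12.4  -4.6  17.5]
-44 20 [-11.3  11.4  -6.4  17.6]
-40 21 [-11.5  12.4  -5.2  16.9]
-36 12 [-12.5  14.2  -2.3  17.4]
-32 19 [-10.3  14.7   9.7  18. ]
-28 58 [-16.4  16.6   8.8  23. ]
-24 13 [-12.4  12.   18.1  23.5]
at [ 403.9 -233.5   88.1] yaw -10.2 tilt 0.16 w 30.6 t 38.0 F [ 0.7  0.1 -2.7] q6 -0.37-> az 0.1 tx 12.77 ty -29.03 tz 5.51
```

```bash
python3 -m inch '[{"tx":0.8,"ty":-1.8,"tz":0,"ax":0,"ay":0,"az":0,"jaw":0},{"tx":1.6,"ty":-3.63,"tz":0,"ax":0,"ay":0,"az":0,"jaw":0},{"tx":1.6,"ty":-3.63,"tz":0,"ax":0,"ay":0,"az":0,"jaw":0},{"tx":1.6,"ty":-3.63,"tz":0,"ax":0,"ay":0,"az":0,"jaw":0},{"tx":1.6,"ty":-3.63,"tz":0,"ax":0,"ay":0,"az":0,"jaw":0},{"tx":1.6,"ty":-3.63,"tz":0,"ax":0,"ay":0,"az":0,"jaw":0},{"tx":1.6,"ty":-3.63,"tz":0,"ax":0,"ay":0,"az":0,"jaw":0},{"tx":1.6,"ty":-3.63,"tz":0,"ax":0,"ay":0,"az":0,"jaw":0},{"tx":0.77,"ty":-1.8,"tz":2,"ax":0,"ay":0,"az":0,"jaw":0},{"tx":0,"ty":0,"tz":2,"ax":0,"ay":0,"az":0,"jaw":0},{"tx":0,"ty":0,"tz":0,"ax":0,"ay":0,"az":0,"jaw":0},{"tx":0,"ty":0,"tz":0,"ax":0,"ay":0,"az":0,"jaw":0}]'; python3 -m inch '[{"tx":0,"ty":0,"tz":0,"ax":0,"ay":0,"az":0,"jaw":0},{"tx":0,"ty":0,"tz":0,"ax":0,"ay":0,"az":0,"jaw":0}]' ; python3 - <<'E'
from h import *
plan(581.4,29.3,33,-10.3)
o,M=tool();T=o['ee_pos']; im,d=viewer.get_image("side")
for r in masks_of("side","guide"):
    P=cloud("side",d,r['pixels'])
    if P[:,2].max()<60: continue
    L=(P-T)@M; print(r['score'],r['location'],r['pixels'].sum()); 
    for b in range(-60,0,4):
        k=(L[:,2]>=b)&(L[:,2]<b+4)
        if k.sum()>3: print(b,k.sum(),np.round([*np.percentile(L[k,0],[2,98]),*np.percentile(L[k,1],[2,98])],1))
E
```

```text
t: 39.52
ee_pos: [581.6, 28.5, 48.9]
orientation: [3.129, -0.28, -0.002]
ft_force: [-0.2, -0.7, -2.7]
width: 30.6
t: 39.78
ee_pos: [582.4, 28.5, 50.1]
orientation: [-3.129, 0.28, -0.002]
ft_force: [0.0, 0.5, -2.5]
width: 30.5
at [582.4  28.5  50.1] yaw -10.2 tilt 0.06 w 30.5 t 39.8 F [ 0.   0.5 -2.5] q6 0.21-> az 0.1 tx -0.12 ty -0.06 tz 1.71
0.54 [277.5, 185.4] 207
-56 27 [-15.2  11.7 -12.   13.5]
-52 46 [-13.8  13.  -13.   15.8]
-48 18 [-18.8  12.5  -3.4  18.1]
-44 20 [-17.7  12.6  -6.   17.5]
-40 12 [-18.   13.8   4.8  17.5]
-36 12 [-17.9  13.5   4.8  16.8]
-32 18 [-19.4  13.5   6.8  21.4]
-28 38 [-18.4  15.4   7.   24. ]
-24 11 [-19.9  11.   11.4  23.7]
```

```bash
python3 -m inch '[{"tx":-0.1,"ty":-0.06,"tz":1,"ax":0,"ay":0,"az":0,"jaw":0},{"tx":0,"ty":0,"tz":0.5,"ax":0,"ay":0,"az":0,"jaw":0},{"tx":0,"ty":0,"tz":0,"ax":0,"ay":0,"az":0,"jaw":0},{"tx":0,"ty":0,"tz":0,"ax":0,"ay":0,"az":0,"jaw":0}]';  python3 -m inch '[{"tx":0,"ty":0,"tz":0.15,"ax":0,"ay":0,"az":0,"jaw":0},{"tx":0,"ty":0,"tz":0,"ax":0,"ay":0,"az":0,"jaw":0}]';  python3 -m inch '[{"tx":0,"ty":0,"tz":0.1,"ax":0,"ay":0,"az":0,"jaw":0},{"tx":0,"ty":0,"tz":0,"ax":0,"ay":0,"az":0,"jaw":0}]'
```

```text
t: 40.38
ee_pos: [581.2, 29.5, 34.4]
orientation: [3.129, -0.279, -0.0]
ft_force: [-0.2, -0.3, -1.6]
width: 30.2
t: 40.62
ee_pos: [581.2, 29.5, 33.0]
orientation: [-3.129, 0.279, -0.0]
ft_force: [0.3, 0.2, -2.1]
width: 30.6
t: 40.88
ee_pos: [581.3, 29.5, 32.3]
orientation: [-3.129, 0.279, -0.001]
ft_force: [-1.2, 0.2, 1.6]
width: 30.5
```

```bash
python3 -m inch '[{"tx":0,"ty":0,"tz":0,"ax":0,"ay":0,"az":0,"jaw":0.6},{"tx":0,"ty":0,"tz":0,"ax":0,"ay":0,"az":0,"jaw":0.6},{"tx":0,"ty":0,"tz":0,"ax":0,"ay":0,"az":0,"jaw":0.6},{"tx":0,"ty":0,"tz":-1,"ax":0,"ay":0,"az":0,"jaw":0.6},{"tx":0,"ty":0,"tz":-4,"ax":0,"ay":0,"az":0,"jaw":0.6},{"tx":0,"ty":0,"tz":-4,"ax":0,"ay":0,"az":0,"jaw":0.6}]'; python3 -m inch '[{"tx":-0.29,"ty":4.07,"tz":0,"ax":0,"ay":0,"az":0,"jaw":0.4},{"tx":-0.29,"ty":4.07,"tz":0,"ax":0,"ay":0,"az":0,"jaw":0.4},{"tx":-0.29,"ty":4.07,"tz":0,"ax":0,"ay":0,"az":0,"jaw":0.4},{"tx":-0.29,"ty":4.07,"tz":0,"ax":0,"ay":0,"az":0,"jaw":0.4},{"tx":-0.29,"ty":4.07,"tz":0,"ax":0,"ay":0,"az":0,"jaw":0.4},{"tx":-0.29,"ty":4.07,"tz":0,"ax":0,"ay":0,"az":0,"jaw":0.4},{"tx":-0.29,"ty":4.07,"tz":0,"ax":0,"ay":0,"az":0,"jaw":0.4},{"tx":-0.29,"ty":4.07,"tz":0,"ax":0,"ay":0,"az":0,"jaw":0.4},{"tx":-0.29,"ty":4.07,"tz":0,"ax":0,"ay":0,"az":0,"jaw":0.4},{"tx":-0.29,"ty":4.07,"tz":0,"ax":0,"ay":0,"az":0,"jaw":0.4},{"tx":0,"ty":0,"tz":0,"ax":0,"ay":0,"az":0,"jaw":0.4},{"tx":0,"ty":0,"tz":0,"ax":0,"ay":0,"az":0,"jaw":0.4}]'; python3 - <<'E'
from h import *
def face(cam,thing,near,zlo,zhi,n=4):
    A=[]
    for _ in range(n):
        im,d=viewer.get_image(cam)
        for r in masks_of(cam,thing):
            P=cloud(cam,d,r['pixels'])
            if np.linalg.norm(np.median(P[:,:2],0)-near)>40: continue
            v,u=np.nonzero(r['pixels']&(d>0)); k=(P[:,2]>zlo)&(P[:,2]<zhi)
            if k.sum()<8: continue
            q=np.float32(at_z(cam,np.c_[u,v][k],(zlo+zhi)/2)[:,:2]); A.append([*cv2.minEnclosingCircle(q)[0],cv2.minEnclosingCircle(q)[1],*q.mean(0)])
            break
    print(cam,thing,zlo,np.round(np.median(A,0),1) if A else None,len(A))
face("top","guide",[582,30],77,91); face("side","guide",[582,30],77,91)
toprect("top","workpiece",[582,30],45,59,3)
toprect("top","guard",[480,-360],42,54,3); toprect("side","guard",[480,-365],42,54,3); toprect("top","guard",[480,-360],-1,13,3)
plan(480,-365,-10,0)
im,d=viewer.get_image("top"); a=cv2.resize(im[130:230,205:305],(400,400),interpolation=cv2.INTER_CUBIC)
im,d=viewer.get_image("side"); b=cv2.resize(im[280:380,210:310],(400,400),interpolation=cv2.INTER_CUBIC)
cv2.imwrite("pics/c13.png",np.hstack([a,b])[:,:,::-1])
E
```

```text
t: 41.62
ee_pos: [581.0, 29.5, 123.3]
orientation: [3.129, -0.279, -0.001]
ft_force: [1.2, -1.2, -0.2]
width: 52.6
t: 43.12
ee_pos: [480.5, -365.5, 122.2]
orientation: [-3.129, 0.28, 0.0]
ft_force: [0.5, 0.4, 0.1]
width: 34.9
top guide 77 [581.7  31.7  15.8 581.7  31.5] 4
side guide 77 None 0
top workpiece mean xy, rect xy, size, short-side yaw-90: [581.5  31.9 582.   31.6  49.9 119.3  79.4] 3
top guard mean xy, rect xy, size, short-side yaw-90: [ 480.4 -370.2  480.3 -370.     5.3   48.2   91.6] 3
side guard mean xy, rect xy, size, short-side yaw-90: [ 479.  -378.9  478.9 -378.3    8.    48.9   93.3] 3
top guard mean xy, rect xy, size, short-side yaw-90: [ 480.3 -371.4  480.6 -374.    27.5   52.8   91.5] 3
at [ 480.6 -365.9  122. ] yaw -10.2 tilt 0.00 w 35.2 t 45.1 F [ 0.1  0.8 -0.6] q6 -0.49-> az -10.2 tx -0.06 ty -0.09 tz 13.20
```

View pics/c13.png

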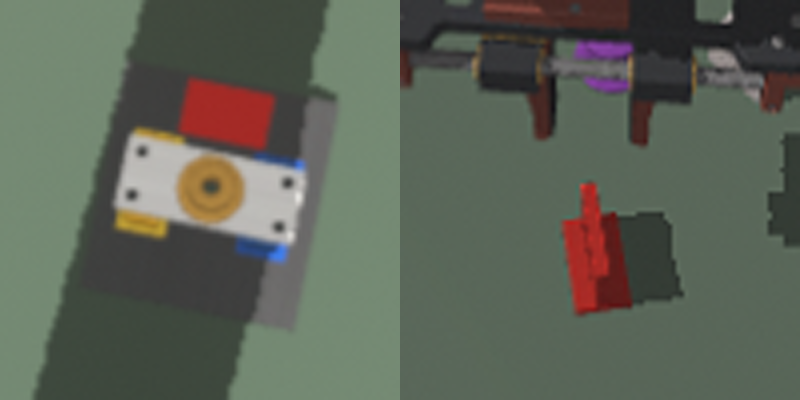

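The guide is centred over the hole: (581.7,31.7) against workpiece (582.0,31.6) in the top camera. The guard stands at side-view (358... crop 595,250) with its wall at yaw about 92°. Grasping the wall.

```bash
python3 -m inch '[{"tx":0,"ty":0,"tz":0,"ax":0,"ay":0,"az":-6.1,"jaw":0.4},{"tx":0,"ty":0,"tz":0,"ax":0,"ay":0,"az":-6.1,"jaw":0.4},{"tx":-0.17,"ty":0.75,"tz":3,"ax":0,"ay":0,"az":0,"jaw":0.4},{"tx":0,"ty":0,"tz":4,"ax":0,"ay":0,"az":0,"jaw":0.4},{"tx":0,"ty":0,"tz":3,"ax":0,"ay":0,"az":0,"jaw":0.4},{"tx":0,"ty":0,"tz":2,"ax":0,"ay":0,"az":0,"jaw":0.4},{"tx":0,"ty":0,"tz":0.7,"ax":0,"ay":0,"az":0,"jaw":0.4},{"tx":0,"ty":0,"tz":0,"ax":0,"ay":0,"az":0,"jaw":0.4}]' ;python3 -m inch '[{"tx":0,"ty":0,"tz":0,"ax":0,"ay":0,"az":0,"jaw":0},{"tx":0,"ty":0,"tz":0,"ax":0,"ay":0,"az":0,"jaw":0},{"tx":0,"ty":0,"tz":0,"ax":0,"ay":0,"az":0,"jaw":0},{"tx":0,"ty":0,"tz":0,"ax":0,"ay":0,"az":0,"jaw":0},{"tx":0,"ty":0,"tz":0,"ax":0,"ay":0,"az":0,"jaw":0},{"tx":0,"ty":0,"tz":0,"ax":0,"ay":0,"az":0,"jaw":0}]'
```

```text
t: 46.22
ee_pos: [479.4, -373.6, -4.8]
orientation: [3.141, 0.055, 0.0]
ft_force: [-0.2, 0.3, 1.1]
width: 35.2
t: 46.98
ee_pos: [479.5, -373.7, -4.5]
orientation: [3.141, 0.055, 0.001]
ft_force: [0.9, 0.5, 5.5]
width: 7.9
```

```bash
python3 -m inch '[{"tx":0,"ty":0,"tz":-2,"ax":0,"ay":0,"az":0,"jaw":0},{"tx":0,"ty":0,"tz":-4,"ax":0,"ay":0,"az":0,"jaw":0},{"tx":0,"ty":0,"tz":-5,"ax":0,"ay":0,"az":0,"jaw":0},{"tx":0,"ty":0,"tz":0,"ax":0,"ay":0,"az":6.1,"jaw":0},{"tx":0,"ty":0,"tz":0,"ax":0,"ay":0,"az":6.2,"jaw":0},{"tx":0,"ty":0,"tz":0,"ax":0,"ay":0,"az":0,"jaw":0},{"tx":0,"ty":0,"tz":0,"ax":0,"ay":0,"az":0,"jaw":0}]'; python3 - <<'E'
from h import *
plan(637.6,18.9,8,-10.4)
E
```

```text
t: 47.85
ee_pos: [479.0, -373.4, 105.2]
orientation: [-3.129, 0.279, 0.0]
ft_force: [0.5, 0.1, -1.0]
width: 7.8
at [ 479.  -373.4  105.2] yaw -10.2 tilt 0.01 w 7.8 t 47.9 F [ 0.5  0.1 -1. ] q6 -0.50-> az 0.2 tx 8.52 ty -41.45 tz 9.72
```

```bash
python3 -m inch '[{"tx":0.42,"ty":-2.05,"tz":0,"ax":0,"ay":0,"az":0.2,"jaw":0},{"tx":0.85,"ty":-4.15,"tz":0,"ax":0,"ay":0,"az":0,"jaw":0},{"tx":0.85,"ty":-4.15,"tz":0,"ax":0,"ay":0,"az":0,"jaw":0},{"tx":0.85,"ty":-4.15,"tz":0,"ax":0,"ay":0,"az":0,"jaw":0},{"tx":0.85,"ty":-4.15,"tz":0,"ax":0,"ay":0,"az":0,"jaw":0},{"tx":0.85,"ty":-4.15,"tz":0,"ax":0,"ay":0,"az":0,"jaw":0},{"tx":0.85,"ty":-4.15,"tz":0,"ax":0,"ay":0,"az":0,"jaw":0},{"tx":0.85,"ty":-4.15,"tz":0,"ax":0,"ay":0,"az":0,"jaw":0},{"tx":0.85,"ty":-4.15,"tz":0,"ax":0,"ay":0,"az":0,"jaw":0},{"tx":0.85,"ty":-4.15,"tz":0,"ax":0,"ay":0,"az":0,"jaw":0},{"tx":0.43,"ty":-2.05,"tz":0,"ax":0,"ay":0,"az":0,"jaw":0},{"tx":0,"ty":0,"tz":3,"ax":0,"ay":0,"az":0,"jaw":0}]'; python3 -m inch '[{"tx":0,"ty":0,"tz":3,"ax":0,"ay":0,"az":0,"jaw":0},{"tx":0,"ty":0,"tz":0,"ax":0,"ay":0,"az":0,"jaw":0},{"tx":0,"ty":0,"tz":0,"ax":0,"ay":0,"az":0,"jaw":0},{"tx":0,"ty":0,"tz":0,"ax":0,"ay":0,"az":0,"jaw":0}]' ; python3 - <<'E'
from h import *
plan(637.6,18.9,8,-10.4)
o,M=tool();T=o['ee_pos']; im,d=viewer.get_image("side")
for r in masks_of("side","guard"):
    P=cloud("side",d,r['pixels']); L=(P-T)@M; print(r['score'],r['location'],r['pixels'].sum(),np.round(np.percentile(L,[2,50,98],axis=0)).tolist())
E
```

```text
t: 49.35
ee_pos: [640.6, 20.8, 76.8]
orientation: [-3.128, 0.283, -0.008]
ft_force: [1.0, 0.3, -2.6]
width: 7.5
t: 49.85
ee_pos: [639.2, 18.5, 46.5]
orientation: [-3.128, 0.288, -0.004]
ft_force: [-0.4, -0.2, -3.3]
width: 7.8
at [639.2  18.5  46.5] yaw -10.5 tilt 0.13 w 7.8 t 49.9 F [-0.4 -0.2 -3.3] q6 0.19-> az -0.1 tx -0.17 ty -0.01 tz 3.85
0.66 [304.4, 194.9] 145 [[-15.0, -12.0, -55.0], [-1.0, 19.0, -13.0], [13.0, 28.0, -6.0]]
```

```bash
python3 -m inch '[{"tx":-0.15,"ty":0,"tz":0.5,"ax":0,"ay":0,"az":0,"jaw":0},{"tx":0,"ty":0,"tz":1.5,"ax":0,"ay":0,"az":0,"jaw":0},{"tx":0,"ty":0,"tz":1.2,"ax":0,"ay":0,"az":0,"jaw":0},{"tx":0,"ty":0,"tz":0,"ax":0,"ay":0,"az":0,"jaw":0},{"tx":0,"ty":0,"tz":0,"ax":0,"ay":0,"az":0,"jaw":0},{"tx":0,"ty":0,"tz":0,"ax":0,"ay":0,"az":0,"jaw":0}]'; python3 - <<'E'
from h import *
plan(637.6,18.9,8,-10.4)
E
```

```text
t: 50.7
ee_pos: [637.1, 18.9, 13.3]
orientation: [-3.128, 0.287, -0.001]
ft_force: [0.0, -1.0, -1.6]
width: 7.9
at [637.1  18.9  13.3] yaw -10.5 tilt 0.04 w 7.9 t 50.7 F [ 0.  -1.  -1.6] q6 0.19-> az -0.1 tx 0.05 ty -0.01 tz 0.53
```

```bash
python3 -m inch '[{"tx":0.05,"ty":0,"tz":0.35,"ax":0,"ay":0,"az":0,"jaw":0},{"tx":0,"ty":0,"tz":0,"ax":0,"ay":0,"az":0,"jaw":0}]'; python3 -m inch '[{"tx":0,"ty":0,"tz":0.15,"ax":0,"ay":0,"az":0,"jaw":0},{"tx":0,"ty":0,"tz":0,"ax":0,"ay":0,"az":0,"jaw":0}]';  python3 -m inch '[{"tx":0,"ty":0,"tz":0.1,"ax":0,"ay":0,"az":0,"jaw":0},{"tx":0,"ty":0,"tz":0,"ax":0,"ay":0,"az":0,"jaw":0}]'
```

```text
t: 50.95
ee_pos: [637.1, 18.8, 9.4]
orientation: [3.128, -0.287, -0.0]
ft_force: [-0.5, 0.3, -1.5]
width: 7.8
t: 51.2
ee_pos: [637.1, 18.8, 7.9]
orientation: [3.128, -0.287, -0.0]
ft_force: [0.4, 0.2, -1.4]
width: 7.5
t: 51.45
ee_pos: [637.3, 18.8, 7.5]
orientation: [3.128, -0.287, 0.0]
ft_force: [-1.7, 0.2, 4.6]
width: 7.6
```

```bash
python3 -m inch '[{"tx":0,"ty":0,"tz":0,"ax":0,"ay":0,"az":0,"jaw":0.22},{"tx":0,"ty":0,"tz":0,"ax":0,"ay":0,"az":0,"jaw":0.22},{"tx":0,"ty":0,"tz":0,"ax":0,"ay":0,"az":0,"jaw":0.22},{"tx":0,"ty":0,"tz":-1,"ax":0,"ay":0,"az":0,"jaw":0.22},{"tx":0,"ty":0,"tz":-4,"ax":0,"ay":0,"az":0,"jaw":0.22},{"tx":0,"ty":0,"tz":-5,"ax":0,"ay":0,"az":0,"jaw":0.22},{"tx":0,"ty":0,"tz":-5,"ax":0,"ay":0,"az":0,"jaw":0.22},{"tx":0,"ty":-5,"tz":0,"ax":0,"ay":0,"az":0,"jaw":0.22},{"tx":0,"ty":-5,"tz":0,"ax":0,"ay":0,"az":0,"jaw":0.22},{"tx":0,"ty":-5,"tz":0,"ax":0,"ay":0,"az":0,"jaw":0.22},{"tx":0,"ty":-5,"tz":0,"ax":0,"ay":0,"az":0,"jaw":0.22},{"tx":0,"ty":-5,"tz":0,"ax":0,"ay":0,"az":0,"jaw":0.22}]'; python3 -m inch '[{"tx":0,"ty":-5,"tz":0,"ax":0,"ay":0,"az":0,"jaw":0.22},{"tx":0,"ty":0,"tz":0,"ax":0,"ay":0,"az":0,"jaw":0.22},{"tx":0,"ty":0,"tz":0,"ax":0,"ay":0,"az":0,"jaw":0.22}]'; python3 - <<'E'
from h import *
toprect("top","guard",[637,20],54,66,3); toprect("top","guard",[637,20],10,26,3); toprect("top","workpiece",[582,30],45,59,3); toprect("top","vblock",[590,-255],20,40,2)
for c in("top","side"):
    for r in masks_of(c,"guide"): print(c,r['score'],r['location'])
im,d=viewer.get_image("top"); a=cv2.resize(im[130:230,205:305],(400,400),interpolation=cv2.INTER_CUBIC)
im,d=viewer.get_image("side"); b=cv2.resize(im[140:240,235:335],(400,400),interpolation=cv2.INTER_CUBIC)
cv2.imwrite("pics/c14.png",np.hstack([a,b])[:,:,::-1])
plan(637,20,8,-10.4)
E
```

```text
t: 52.95
ee_pos: [682.9, 266.3, 157.9]
orientation: [-3.128, 0.287, -0.001]
ft_force: [0.3, -0.1, 0.5]
width: 19.2
t: 53.32
ee_pos: [691.5, 313.3, 157.0]
orientation: [3.128, -0.287, -0.001]
ft_force: [0.3, -0.1, -0.1]
width: 19.4
top guard mean xy, rect xy, size, short-side yaw-90: [637.3  19.9 637.2  19.5   8.9  48.4  80.2] 3
top guard mean xy, rect xy, size, short-side yaw-90: [634.8  19.9 637.4  19.7  29.2  45.2  79. ] 3
top workpiece mean xy, rect xy, size, short-side yaw-90: [581.6  32.  582.2  31.8  50.2 119.9  79.4] 2
top vblock mean xy, rect xy, size, short-side yaw-90: [ 591.2 -256.6  591.1 -256.2   44.    49.9   36.9] 2
top 0.76 [358.1, 211.6]
top 0.48 [257.4, 176.1]
side 0.76 [280.3, 191.4]
side 0.71 [259.2, 293.0]
at [691.8 313.8 157. ] yaw -10.5 tilt 0.00 w 19.3 t 54.6 F [-0.4 -0.1 -0. ] q6 0.59-> az -0.1 tx -0.09 ty 29.89 tz 14.90
```

View pics/c14.png

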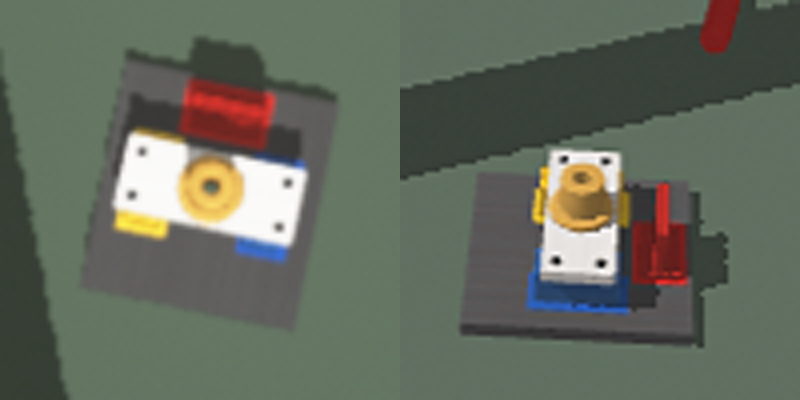

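The picture shows everything standing in place: guide at top (257,176), guard on the red band, workpiece across the risers, and the arm clear. Handing in.

```bash
python3 -c "
from workcell import ctrl; print(ctrl.close_job())"
```

```text
the job is handed in; nothing more can be done
None
```

The fixture is set up as asked, in the order asked, and the job was handed in at about 55 s of the 128 s allowed, with the gripper open and clear of everything. `close_job` reports no verdict.

**Last checks (top camera):**

| Part | Measured (mm) | Target (mm) | Angle |
|---|---|---|---|
| Workpiece | (582.2, 31.8) | hole at (582.3, 31.3) | 79.4° against 79.7° |
| Guide | (581.7, 31.7) before the guard was placed; still upright in the last picture | workpiece centre (582.0, 31.6) | – |
| Guard | (637.2, 19.5) | red band centre (638.4, 20.6) | 80.2° and 79.0° (wall, foot) against 79.7° |
| Blue riser | (574.6, -8.0) | band centre (574.6, -10) | within about 1.5° |
| Yellow riser | (592.1, 72.0), partly hidden by the arm | band centre (590.3, 72.7) | within about 1.5° |

I didn't touch the V-block or the look-alikes; the V-block measures where it did at the start.

**What failed or disagreed:**
- **Missed grasps:** The first two grasps of the blue riser closed on nothing. The fingers end about 30 mm above the reported TCP, so I went 30 mm deeper from then on.
- **Camera bias:** The top camera reads about 2 mm high in y against the arm. I found this only after placing the blue riser, so it sits about 2 mm off centre on its band. I left it there and corrected the later placings.
- **Guide grip:** The gripper read about 30.5 mm on the 32 mm barrel. I never explained the difference, but the guide was lifted upright and landed centred.
- **Side camera:** Its readings differed from the top camera's by up to about 8 mm, so I relied on the top camera.

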